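Nest the filter crucible loosely in its tapered sleeves

ROBOT

A 6-joint arm with a two-finger parallel gripper is mounted at the origin on a cart in front of the work surface, level with it; the furniture and walls round the work are solid. World frame = base frame: x ahead of the robot, y to its left, z up, the work surface at z = 0. Lengths are in m, angles in rad, forces in N, time in s.
With the tool pointing down it reaches from about 0.3 to 1 m from the base axis. Payload 5.1 kg.
Tool frame: the origin (TCP) lies at the very end of the fingers, on their centre line; the grasp point (between the pads) lies 19 mm behind it (robot.pinch_z is the distance from the TCP to the grasp point, in m); x points along the fingers, y is the direction in which the jaws open and shut, and the axes are right-handed (so a half turn about x gives the same grasp; the last joint's range is limited). The gripper opens to 95 mm and grips with 3 to 60 N. Pads are 20 mm wide; open, the fingers measure 119 mm over their backs; the gripper's body (75 mm by 180 mm) begins 59 mm behind the grasp point.
Start: joints at [-1.26, 0.124, 1.65, -0, 1.367, -0.083], TCP at [0.249, -0.6, 0.183] pointing down, gripper open.
Joint ranges: [-2.61, 2.61], [-1.02, 2.33], [0.03, 2.71], [-1.35, 4.49], [0.32, 2.68], [-2.91, 2.91]. Speed limits (rad/s): [2.57, 2.57, 3.14, 3.14, 3.14, 3.14].

INTERFACE

Orientations are given as a unit quaternion [w, x, y, z].
In Python, from station import robot, snapshot, workorder, cut_out, landmark_of gives the robot as it stands. The module is installed in compiled form; this text tells all that it offers.
- The arm moves only by the tool play_rows, never from a script. Its argument "steps" is a list of rows, each a list of 6 numbers: the shift along the world's x, y, z each as a share of 200 mm, from -1 to 1, then the turn, a rotation vector about the world's x, y, z each as a share of 45 degrees, from -1 to 1. A call has 1 to 8 rows; each row shifts and turns the commanded pose from where the row before left it; what a row does not reach is not made up. A row lasts 1/8 s, in which the tool goes at most 62.5 mm and 10.7 degrees, less where a joint would pass 70% of its speed; a pose out of reach is approached as far as the arm can. A call with a number of a shift or a turn outside -1 to 1 is refused whole. A call with a gripper value outside its range is refused whole. "grip" is the gripper command: -1 is fully open, 1 is shut, values between are in proportion, set as the call begins (left out, the last holds). The fingers move at their own pace and stop on an object; the grip force is fixed at half the most. Time passes only in rows, so rows that do not move let the fingers close. It gives the time, the measured TCP pose, the force and the opening at its end, in the units of the state.
- robot.get_obs(): the state, without advancing time (a new reading comes with each control period).
- snapshot(name): name is "scene" or "side" or "wrist"; returns a dict with "color" (420x560x3 uint8, red, green, blue), "depth" (420x560 float32, m along the optical axis (not along the pixel's ray), 0 where there is no reading), "K" (3x3 intrinsics, pixels), "world_to_cam" (4x4, takes a point from world to camera coordinates); the wrist camera has in their place "mount" (4x4, takes a point from camera to tool coordinates, whose origin is the TCP and whose axes are the tool frame's). Camera axes: x right, y down, z forward; pixel columns grow to the right and rows downward; lengths in m; the calibration is good to about 2 mm. A picture is of the moment at which its call begins: read the wrist's pose just before it.
- workorder.job_done(): hands the job in, once; it reports no verdict.
Trained networks look in a picture, given as the dict that the camera call returned (one of the last four; its "shot" number tells which), for a name from the list of things; names that differ only in an ending like _2 or _b are one class to them, and where a whole thing is asked for, a point or a joint stands for the part that bears it (a point fixed in the world has none). Each returns a list of dicts, best first, with "conf" (0 to 1); they miss things now and then, are a little off and sometimes report something else, mostly with a low value. They report only what shows in the picture. A call takes as long as a camera call. They do not tell look-alikes from the thing itself.
- cut_out(picture, label): "mask" (420x560 bool, what is visible of it) and "rect" ([left, top, right, bottom] in pixels, round what is visible of it).
- landmark_of(picture, label): "uv" ([column, row] in pixels: a listed point, or the origin of a listed thing).
The state is a dict: "time_s": time; "qpos": joint angles; "joint_vel": joint speeds; "tau": joint torques, N m; "eef_pos": TCP position; "ee_rot": TCP orientation; "force": force on the tool from outside, world axes, zero at the start; "ft_torque": the same for the moment, N m; "gripper_width": opening from 0.0 (shut) to 1.0 (fully open).
Only numpy, scipy, OpenCV 4.12 (cv2) and the standard library are available. Lean on these libraries where they do the work, as an engineer would, in place of code of your own. Each camera call takes 0.05 s, during which the arm holds its last target.

TASK

Fit up the filter stand: nest the black tapered sleeve, narrow end down, in the orange sleeve held by the stand's ring, and nest the white filter crucible in the black sleeve, so that each sits straight and loose under its own weight and can be lifted out again. Set them down gently: do not let them drop in, and do not press, since a push drives the orange sleeve down through its ring and wedges the set. Leave the small white jar, the tape roll and the forceps where they are.

Things in the scene. Friction and masses are not known exactly. Their poses are not given: they have to be found in the camera images.
- socket_rim (a point): centre of the upper rim of the orange tapered sleeve held upright by the stand's ring (z up; goes down with the sleeve). Sleeve: open at both ends, 40 mm tall, 55 mm wide over the rim, bore narrowing evenly from 44 mm at the rim to 30 mm. Fixed stand: dark 100 mm foot, three posts, 84 mm aluminium ring with its top at z = 57 mm; the rim starts at z = 68 mm.
- socket (a joint): how far the orange sleeve has been pushed down through its ring, m: 0 at the start, 0.012 at most. Only friction holds it: it bears the weight of the parts that belong in it, but slides down under a push of more than about 5 N and stays down. More than 0.004 is wedged.
- sleeve_mid (a point): centre, half-way up (32.5 mm above its lower end), of the loose black tapered sleeve; z along its axis, up. Nested loosely in the orange sleeve, this point rests about 1.5 mm below socket_rim, and the underside of the black collar is 11 mm above the orange rim.
- sleeve: the black tapered sleeve, a tube open at both ends, 65 mm tall, about 70 g, standing narrow end down; origin at the centre of its lower end. Outside 32 mm wide at the bottom, widening evenly to 48 mm at 45 mm height, then a plain collar 56 mm wide and 20 mm tall, to grasp it by. Bore widening evenly from 24 mm to 47 mm at the top.
- crucible_mid (a point): centre, half-way up (33 mm above its underside), of the loose white filter crucible; z along its axis, up. Nested loosely in the black sleeve, this point rests about 29.5 mm above sleeve_mid, and the underside of its collar is 8 mm above the black rim.
- crucible: the white ceramic filter crucible, a tapered cup 66 mm tall, about 90 g, standing mouth up; origin at the centre of its underside. Outside 34 mm wide at the bottom, widening evenly to 50 mm at 44 mm height, then a plain collar 54 mm wide and 22 mm tall, to grasp it by. Wall 3.5 mm, closed floor.
- cell_jar: bystander: white screw-capped jar, 27 mm wide and 51 mm tall; origin at the centre of its underside
- tape_roll: bystander: roll of tan tape lying flat, 96 mm wide and 25 mm tall; origin at the centre of its underside
- forceps: bystander: steel forceps lying flat along their y axis, 129 x 16 x 10 mm; origin under their centre
There are look-alikes about, which are no part of the job. What is shaped like the crucible but blue or red is not meant.

How it is judged:
At the end, for the whole second after the job is handed in: Black sleeve in the orange one: within 3 mm of centre, tilt under 4 deg, its middle 6 mm below to 4 mm above the orange rim. Crucible in the black sleeve: within 4 mm, under 5 deg, its middle 24 to 34 mm above the sleeve's. Orange sleeve pushed down under 4 mm. Both at rest (horizontal distance between sleeve_mid and socket_rim below 0.003 m and z of sleeve_mid in the frame of socket_rim between -0.006 and 0.004 m and angle between sleeve_mid's own z axis and vertical below 0.07 rad and horizontal distance between crucible_mid and sleeve_mid below 0.004 m and z of crucible_mid in the frame of sleeve_mid between 0.024 and 0.034 m and angle between crucible_mid's own z axis and vertical below 0.09 rad and value of joint socket below 0.004 m and linear speed of each of sleeve, crucible below 0.01 m/s); the robot touches nothing.
It fails at once if the orange sleeve is driven more than 4 mm down through its ring (wedged) (value of joint socket above 0.004 m).
It fails at once if the black sleeve is dropped: falls freely faster than 0.45 m/s (about 10 mm) (linear speed of sleeve above 0.45 m/s and contact force between sleeve and the fingers below 0.05 N).
It fails at once if the crucible is dropped: falls freely faster than 0.45 m/s (about 10 mm) (linear speed of crucible above 0.45 m/s and contact force between crucible and the fingers below 0.05 N).
It fails at once if the small white jar, the tape roll or the forceps is moved more than 30 mm (distance of any of cell_jar, tape_roll, forceps from where it was at the start of the episode above 0.03 m).
It also fails if it takes over 64 s, if anything falls off the work surface, if the arm or the gripper's body presses on something with over 40 N, if the wrist force passes 120 N, or if a joint passes its speed limit or range.

## Working session

There is one attempt and no reset: what is moved stays moved. The work goes in short steps, Python scripts to look and compute and a tool call to move; the robot and the scene stay as the last step left them, time stands still between calls to the robot, and variables do not carry over. Pictures are saved under pics/ and viewed, and the job is handed in when it is done.

Besides the shell and the picture viewer there is one more tool, called after "Emit:" as name(argument=value, ...) on one line, values as JSON. play_rows: Moves the arm, as the interface text tells. Its arguments: {"type":"object","properties":{"steps":{"type":"array","items":{"type":"array","items":{"type":"number","minimum":-1,"maximum":1}}},"grip":{"type":"number"}},"required":["steps"]}

```bash
mkdir -p pics; ls; cat > h.py <<'E'
import numpy as np, cv2
from station import robot, snapshot, workorder, cut_out, landmark_of
def save(p,n): cv2.imwrite('pics/'+n+'.png',cv2.cvtColor(p['color'],cv2.COLOR_RGB2BGR))
E
python3 - <<'E'
from h import *
print(robot.get_obs())
for n in ['scene','side','wrist']:
    p=snapshot(n); save(p,n+'1'); print(n,p['K'].tolist(),p.get('world_to_cam',p.get('mount')).round(4).tolist())
    for l in ['socket_rim','sleeve','crucible','cell_jar','tape_roll','forceps','sleeve_mid','crucible_mid']:
        print(l,[(np.round(d['uv']).tolist(),round(d['conf'],2)) for d in landmark_of(p,l)][:5])
E
```

```text
pics
{'time_s': 0.0, 'qpos': array([-1.25959867e+00,  1.24482133e-01,  1.65165524e+00, -1.01917844e-05,
        1.36748887e+00, -8.26059044e-02]), 'joint_vel': array([ 4.91071171e-04, -8.69581826e-04,  6.16066825e-04,  2.02637014e-04,
       -1.27076554e-03, -1.41859295e-05]), 'tau': array([-3.57674335e-04, -4.17600560e+01, -3.59933066e+01,  7.72791216e-02,
        4.91209596e-02, -1.63051113e-04]), 'eef_pos': array([ 0.24915942, -0.59959345,  0.18161307]), 'ee_rot': array([-0.13761942, -0.69335763, -0.13904719,  0.69352864]), 'force': array([-0.36250578, -0.57216679, -0.17964528]), 'ft_torque': array([ 0.02087695,  0.06295644, -0.01433313]), 'gripper_width': 0.9972807777474814}
scene [[509.75299007894023, 0.0, 279.22807409562796], [0.0, 509.75299007894023, 213.14028919129854], [0.0, 0.0, 1.0]] [[-0.7561, -0.6544, -0.0143, 0.4119], [-0.4668, 0.5545, -0.6889, 0.3486], [0.4587, -0.5142, -0.7247, 0.8974], [0.0, 0.0, 0.0, 1.0]]
socket_rim [([287.0, 268.0], 0.84), ([228.0, 341.0], 0.66)]
sleeve [([226.0, 353.0], 0.79)]
crucible [([334.0, 185.0], 0.95), ([371.0, 239.0], 0.82), ([356.0, 208
[... 544 characters left out ...]
eve [([237.0, 191.0], 0.63)]
crucible [([258.0, 337.0], 0.94), ([217.0, 280.0], 0.8), ([290.0, 306.0], 0.74)]
cell_jar [([326.0, 266.0], 0.59)]
tape_roll [([313.0, 188.0], 0.9)]
forceps [([333.0, 226.0], 0.47)]
sleeve_mid [([238.0, 183.0], 0.69)]
crucible_mid [([215.0, 270.0], 0.9), ([260.0, 328.0], 0.77), ([290.0, 296.0], 0.66), ([247.0, 290.0], 0.64)]
wrist [[342.5302400678675, 0.0, 276.11810948449414], [0.0, 342.5302400678675, 207.73703155349995], [0.0, 0.0, 1.0]] [[0.0006, -0.2956, 0.9553, -0.2017], [1.0, 0.0004, -0.0005, 0.0015], [-0.0002, 0.9553, 0.2956, -0.0834], [0.0, 0.0, 0.0, 1.0]]
socket_rim []
sleeve []
crucible []
cell_jar []
tape_roll []
forceps []
sleeve_mid []
crucible_mid []
```

View pics/scene1.png

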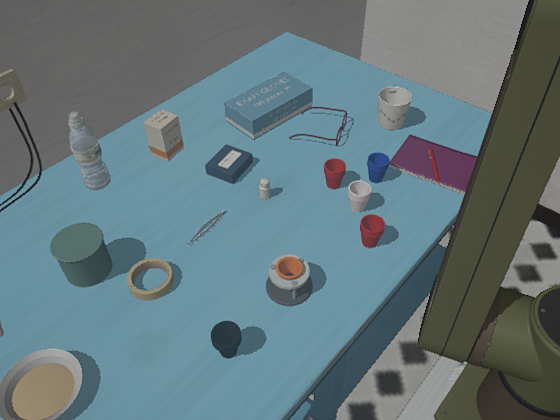

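View pics/side1.png

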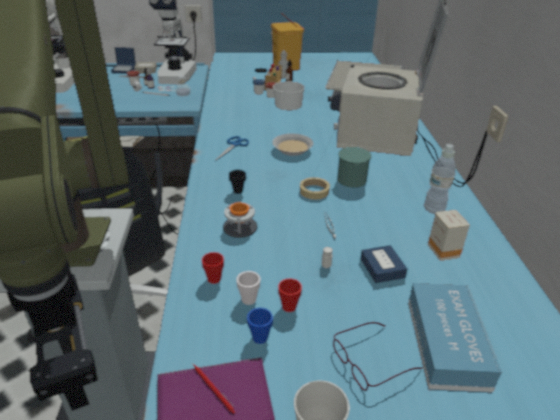

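View pics/wrist1.png

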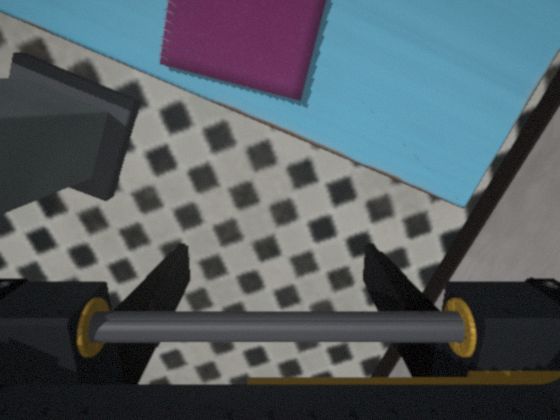

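```bash
cat >> h.py <<'E'
from scipy.optimize import least_squares
from scipy.spatial.transform import Rotation as R
def cloud(p,T=None):
    """world points HxWx3"""
    K=p['K'];d=p['depth'];v,u=np.mgrid[:420,:560]
    c=np.stack([(u-K[0,2])/K[0,0]*d,(v-K[1,2])/K[1,1]*d,d],-1)
    if T is None: T=np.linalg.inv(p['world_to_cam'])
    w=c@T[:3,:3].T+T[:3,3]; w[d<=0]=np.nan; return w
def circ(P,r=None):
    c0=np.median(P,0)
    if r is None:
        s=least_squares(lambda q:np.hypot(P[:,0]-q[0],P[:,1]-q[1])-q[2],[*c0[:2],.027],loss='soft_l1',f_scale=.001)
    else:
        s=least_squares(lambda q:np.hypot(P[:,0]-q[0],P[:,1]-q[1])-r,c0[:2],loss='soft_l1',f_scale=.001)
    return s.x, np.sqrt(np.mean(s.fun**2))
def wristT(o,p):
    q=o['ee_rot'];T=np.eye(4);T[:3,:3]=R.from_quat(q[[1,2,3,0]]).as_matrix();T[:3,3]=o['eef_pos'];return T@p['mount']
E
python3 - <<'E'
from h import *
seeds={'scene':dict(sleeve=(227,337),crucible=(360,195),red1=(335,172),red2=(371,231),blue=(377,166),jar=(264,188),tape=(151,278),forceps=(208,227),rim=(290,268)),
'side':dict(sleeve=(238,183),crucible=(249,289),red1=(290,295),red2=(214,268),blue=(260,326),jar=(327,258),tape=(314,188),rim=(240,211))}
for n in seeds:
    p=snapshot(n);w=cloud(p)
    # table height check
    zz=w[...,2]
    for k,(u,v) in seeds[n].items():
        win=w[max(0,v-40):v+40,max(0,u-40):u+40].reshape(-1,3)
        c=w[v-2:v+3,u-2:u+3].reshape(-1,3);print(n,k,'centre',np.nanmedian(c,0).round(4))
    for k,l in [('sleeve','sleeve'),('crucible','crucible'),('rim','socket_rim')]:
        for d in cut_out(p,l):
            m=d['mask'];P=w[m];P=P[~np.isnan(P[:,0])]
            col=np.median(p['color'][m],0)
            ztop=np.percentile(P[:,2],98);Q=P[(P[:,2]>ztop-.006)]
            print(n,l,round(d['conf'],2),d['rect'],col,'ztop',ztop.round(4),'bbox',np.percentile(P,2,0).round(3),np.percentile(P,98,0).round(3),'fit',*[np.round(x,4) for x in circ(Q)])
E
```

```text
scene sleeve centre [0.4767 0.2314 0.0243]
scene crucible centre [ 0.4996 -0.2502  0.0316]
scene red1 centre [ 0.5775 -0.2462  0.0608]
scene red2 centre [ 0.404  -0.141   0.0602]
scene blue centre [ 0.513  -0.3307  0.0595]
scene jar centre [ 0.69   -0.1116  0.0354]
scene tape centre [ 0.7161  0.2275 -0.001 ]
scene forceps centre [0.7289 0.0452 0.0011]
scene rim centre [0.4827 0.0369 0.0414]
scene sleeve 0.72 [212.9, 326.0, 241.8, 359.0] [41. 56. 64.] ztop 0.0659 bbox [0.437 0.218 0.001] [0.488 0.27  0.066] fit [0.4631 0.2436 0.0255] 0.0015
scene crucible 0.97 [368.1, 152.7, 389.4, 178.2] [ 45.  69. 119.] ztop 0.0661 bbox [ 0.495 -0.378  0.001] [ 0.547 -0.325  0.066] fit [ 0.5206 -0.3509  0.0252] 0.0021
scene crucible 0.97 [360.1, 215.0, 388.3, 249.6] [120.  55.  60.] ztop 0.0663 bbox [ 0.386 -0.187  0.   ] [ 0.435 -0.135  0.066] fit [ 0.4113 -0.1606  0.0252] 0.0016
scene crucible 0.87 [326.0, 162.1, 345.3, 191.3] [116.  57.  63.] ztop 0.0662 bbox [ 0.564 -0.289 -0.001] [ 0.614 -0.237  0.066] fit [ 0.5893 -0.2626  0.0251] 0.0019
scene crucible 0.59 [349.7, 181.8, 372.9, 213.2] [146. 1
[... 1044 characters left out ...]
.613 -0.24   0.067] fit [ 0.5903 -0.2661  0.025 ] 0.0015
side crucible 0.72 [232.5, 269.0, 259.0, 304.9] [132. 130. 130.] ztop 0.067 bbox [ 0.472 -0.264 -0.001] [ 0.522 -0.143  0.067] fit [ 0.4975 -0.2378  0.0252] 0.0017
side crucible 0.69 [244.4, 307.8, 273.7, 342.4] [ 27.  52. 105.] ztop 0.0668 bbox [ 0.498 -0.38   0.002] [ 0.546 -0.328  0.067] fit [ 0.5213 -0.3542  0.025 ] 0.0015
side crucible 0.38 [228.4, 204.8, 246.9, 215.8] [135.5  83.5  40. ] ztop 0.07 bbox [0.45  0.022 0.043] [0.499 0.076 0.07 ] fit [0.4732 0.0481 0.0243] 0.0024
side socket_rim 0.61 [232.0, 204.5, 246.7, 213.2] [136.  82.  38.] ztop 0.0697 bbox [0.45  0.022 0.043] [0.497 0.076 0.07 ] fit [0.4728 0.0483 0.0241] 0.0025
```

```bash
python3 - <<'E'
from h import *
o=robot.get_obs();q=o['ee_rot'];M=R.from_quat(q[[1,2,3,0]]).as_matrix();print(M.round(3),o['eef_pos'],robot.pinch_z,o['time_s'])
E
```

```text
[[ 0.     0.384 -0.923]
 [ 0.    -0.923 -0.384]
 [-1.    -0.    -0.   ]] [ 0.24937061 -0.60024666  0.18286208] 0.0188 1.75
```

Emit:
play_rows(steps=[[0.067,0.263,0.015,0,0,0.094],[0.067,0.263,0.015,0,0,0.094],[0.067,0.263,0.015,0,0,0.094],[0.067,0.263,0.015,0,0,0.094],[0.067,0.263,0.015,0,0,0.094],[0.067,0.263,0.015,0,0,0.094],[0.067,0.263,0.015,0,0,0.094],[0.067,0.263,0.015,0,0,0.094]], grip=-1)

```text
time_s: 2.75
eef_pos: [0.3567, -0.1779, 0.2073]
ee_rot: [0.335, 0.623, 0.334, -0.623]
force: [0.9, 0.2, -0.0]
gripper_width: 1.006
```

Emit:
play_rows(steps=[[0.067,0.263,0,0,0,0.094],[0.067,0.263,0,0,0,0.094],[0.067,0.263,0,0,0,0.094],[0.067,0.263,0,0,0,0.094],[0.067,0.263,0,0,0,0.094],[0.067,0.263,0,0,0,0.094],[0.067,0.263,0,0,0,0.092],[0.067,0.263,0,0,0,0.092]])

```text
time_s: 3.75
eef_pos: [0.464, 0.2433, 0.2071]
ee_rot: [0.501, 0.499, 0.501, -0.499]
force: [0.8, -1.1, 0.3]
gripper_width: 1.002
```

Emit:
play_rows(steps=[[0,0,0,0,0,0],[0,0,0,0,0,0]])

```text
time_s: 4.0
eef_pos: [0.4636, 0.2411, 0.2067]
ee_rot: [0.5, 0.499, 0.5, -0.5]
force: [0.2, -0.2, -0.3]
gripper_width: 1.0
```

```bash
cat > w.py <<'E'
from h import *
import sys
o=robot.get_obs();p=snapshot('wrist');save(p,sys.argv[1]);T=wristT(o,p);w=cloud(p,T)
np.savez('last_'+sys.argv[1],w=w,c=p['color'],T=T,K=p['K'],d=p['depth'])
M=R.from_quat(o['ee_rot'][[1,2,3,0]]).as_matrix();print('t',o['time_s'],o['eef_pos'].round(4),'yaw',np.degrees(np.arctan2(M[1,1],M[0,1])).round(2),M[:,0].round(4),o['force'].round(2),o['gripper_width'].round(4), o['qpos'].round(2))
for l in sys.argv[2:]:
    for d in cut_out(p,l):
        P=w[d['mask']];P=P[~np.isnan(P[:,0])]
        if len(P)<20: continue
        zt=np.percentile(P[:,2],98);Q=P[P[:,2]>zt-.005]
        print(l,round(d['conf'],2),d['rect'],np.median(p['color'][d['mask']],0),zt.round(4),'bbox',np.percentile(Q,1,0).round(4),np.percentile(Q,99,0).round(4),*[np.round(x,4) for x in circ(Q)])
E
python3 w.py w2 sleeve socket_rim
```

```text
Traceback (most recent call last):
  File "w.py", line 5, in <module>
    M=R.from_quat(o['ee_rot'][[1,2,3,0]]).as_matrix();print('t',o['time_s'],o['eef_pos'].round(4),'yaw',np.degrees(np.arctan2(M[1,1],M[0,1])).round(2),M[:,0].round(4),o['force'].round(2),o['gripper_width'].round(4), o['qpos'].round(2))
                                                                                                                                                                                           ^^^^^^^^^^^^^^^^^^^^^^^^
AttributeError: 'float' object has no attribute 'round'
```

View pics/w2.png

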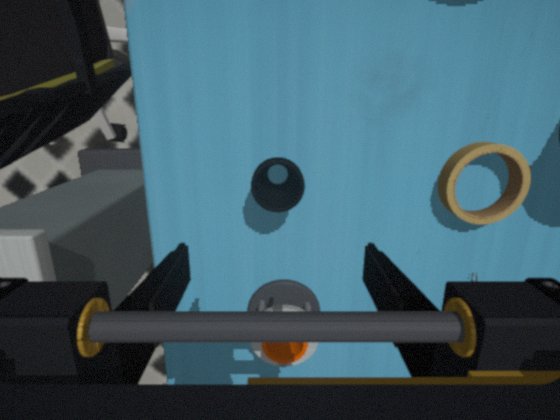

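```bash
sed -i "s/o\['gripper_width'\].round(4)/round(float(o['gripper_width']),4)/" w.py
python3 w.py w3 sleeve socket_rim
```

```text
t 4.05 [0.4636 0.2407 0.2068] yaw 0.01 [-1.e-04 -4.e-04 -1.e+00] [ 0.35  0.53 -0.57] 0.9991 [ 0.38 -0.18  1.9  -0.    1.41  0.38]
sleeve 0.61 [251.2, 155.0, 302.6, 212.0] [27. 36. 41.] 0.0658 bbox [0.4388 0.2139 0.0609] [0.4923 0.2681 0.0665] [0.4652 0.2413 0.0253] 0.0014
socket_rim 0.72 [263.6, 343.9, 306.3, 363.4] [99. 52. 14.] 0.3324 bbox [0.467  0.2627 0.3324] [0.4711 0.2639 0.334 ] [0.4688 0.2588 0.0047] 0.0003
```

Emit:
play_rows(steps=[[0.01,0.0,-0.21,0,0,0],[0,0,-0.21,0,0,0],[0,0,-0.21,0,0,0],[0,0,-0.21,0,0,0],[0,0,0,0,0,0],[0,0,0,0,0,0]])

```text
time_s: 4.95
eef_pos: [0.467, 0.2414, 0.0407]
ee_rot: [0.5, 0.501, 0.5, -0.499]
force: [0.2, 0.2, 0.2]
gripper_width: 0.999
```

Emit:
play_rows(steps=[[0,0,0,0,0,0],[0,0,0,0,0,0],[0,0,0,0,0,0],[0,0,0,0,0,0],[0,0,0,0,0,0],[0,0,0,0,0,0]], grip=0.5)

```text
time_s: 5.7
eef_pos: [0.4657, 0.2413, 0.0388]
ee_rot: [0.5, 0.5, 0.5, -0.5]
force: [-0.7, 0.0, 0.7]
gripper_width: 0.427
```

```bash
python3 w.py w4 sleeve; python3 -c "
from h import *
save(snapshot('scene'),'s4')"
```

```text
t 5.7 [0.4657 0.2413 0.0388] yaw 0.06 [-2.e-04 -0.e+00 -1.e+00] [-0.68  0.01  0.67] 0.4272 [ 0.38 -0.02  2.05  0.    1.11  0.37]
```

View pics/w4.png

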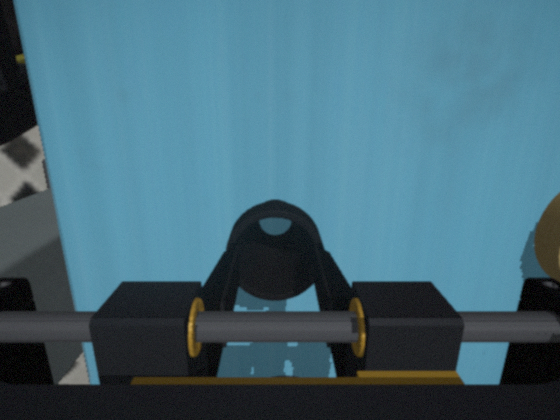

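View pics/s4.png

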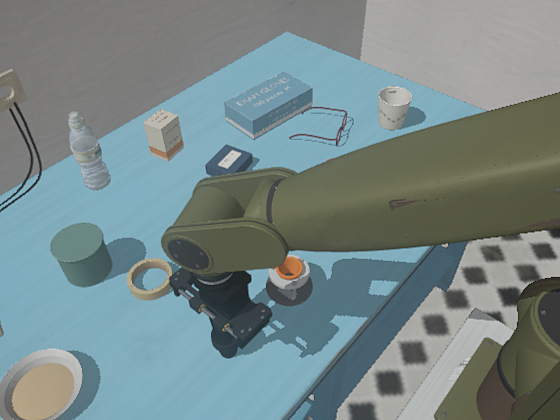

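```bash
python3 - <<'E'
from h import *
z=np.load('last_w4.npz');w=z['w'];c=z['c'];
for (u,v) in [(275,205),(232,240),(318,240),(275,290),(275,298),(225,270),(330,270),(275,225)]:
    print((u,v),w[v,u].round(4),c[v,u])
m=(w[...,2]>.058)&(w[...,2]<.072)&(np.abs(w[...,0]-.465)<.04)&(np.abs(w[...,1]-.245)<.06)&(c.max(-1)<90)
P=w[m];print(len(P),np.percentile(P,1,0).round(4),np.percentile(P,99,0).round(4))
E
```

```text
(275, 205) [0.4652 0.268  0.0547] [31 39 43]
(232, 240) [0.4415 0.2508 0.0649] [24 32 39]
(318, 240) [0.489  0.2509 0.065 ] [26 34 38]
(275, 290) [0.4652 0.2177 0.0617] [26 28 27]
(275, 298) [0.4652 0.2139 0.0642] [30 32 33]
(225, 270) [0.443  0.2518 0.1023] [15 24 28]
(330, 270) [0.4899 0.2521 0.1027] [21 24 27]
(275, 225) [4.65e-01 2.36e-01 1.00e-04] [ 53  90 104]
2386 [0.4398 0.2137 0.0581] [0.4889 0.2683 0.071 ]
```

Emit:
play_rows(steps=[[0,0,0,0,0,0],[0,0,0,0,0,0]])

```text
time_s: 6.1
eef_pos: [0.4658, 0.2414, 0.0388]
ee_rot: [0.5, 0.5, 0.5, -0.5]
force: [1.0, -1.0, -0.2]
gripper_width: 0.253
```

```bash
python3 w.py w5 sleeve
```

```text
t 6.1 [0.4658 0.2414 0.0388] yaw 0.06 [-0.  0. -1.] [ 1.04 -1.   -0.21] 0.2526 [ 0.38 -0.02  2.05  0.    1.11  0.37]
sleeve 0.56 [225.6, 198.6, 322.9, 298.8] [23. 28. 31.] 0.0656 bbox [0.4382 0.2139 0.0609] [0.4921 0.2682 0.0663] [0.4651 0.2416 0.0254] 0.0015
```

View pics/w5.png

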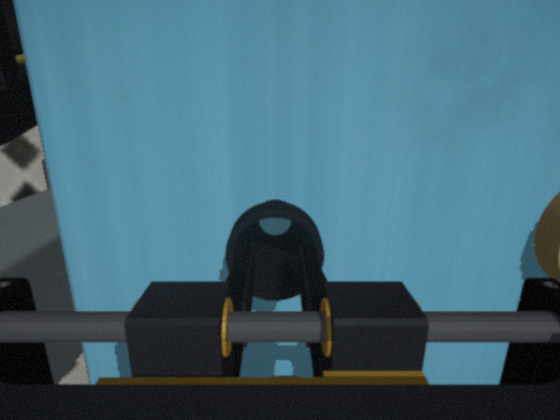

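```bash
python3 - <<'E'
from h import *
for n in ['w3','w5']:
    z=np.load(f'last_{n}.npz');d=z['d'];c=z['c'];K=z['K'];T=z['T']
    p=dict(K=K,depth=d)
    from station import snapshot
    m=np.array([[0.0006,-0.2956,0.9553,-0.2017],[1,.0004,-.0005,.0015],[-.0002,.9553,.2956,-.0834],[0,0,0,1]])
    t=cloud(p,m)
    im=c.copy()
    pts=[(180,255),(175,275),(150,300),(185,245),(372,255),(380,275)] if n=='w3' else [(245,260),(243,275),(240,300),(235,350),(308,260),(310,280),(270,345),(320,360),(247,240),(275,320)]
    for u,v in pts: print(n,(u,v),t[v,u].round(4),c[v,u])
    b=cv2.convertScaleAbs(c[190:420,150:410],alpha=3,beta=30);cv2.imwrite(f'pics/z_{n}.png',cv2.resize(cv2.cvtColor(b,cv2.COLOR_RGB2BGR),None,fx=2.6,fy=2.6))
E
```

```text
w3 (180, 255) [-0.0436 -0.0471 -0.0095] [23 33 37]
w3 (175, 275) [-0.0585 -0.0457 -0.0062] [22 27 32]
w3 (150, 300) [-0.0848 -0.0477 -0.0096] [21 22 26]
w3 (185, 245) [-0.0318 -0.0475 -0.0099] [47 72 86]
w3 (372, 255) [-0.0445  0.0495 -0.0099] [20 25 29]
w3 (380, 275) [-0.0608  0.0491 -0.0075] [15 19 20]
w5 (245, 260) [-0.0538 -0.0133 -0.0117] [ 9 18 22]
w5 (243, 275) [-0.067  -0.0131 -0.0109] [22 25 23]
w5 (240, 300) [-0.0877 -0.0123 -0.0114] [10 13 21]
w5 (235, 350) [-0.1091 -0.0119 -0.0064] [10 11 12]
w5 (308, 260) [-0.0526  0.0167 -0.0111] [ 8 18 23]
w5 (310, 280) [-0.0712  0.0159 -0.0108] [10 13 17]
w5 (270, 345) [ 0.0392 -0.0037  0.1119] [53 86 96]
w5 (320, 360) [-0.1144  0.015  -0.0071] [16 17 22]
w5 (247, 240) [ 0.0047 -0.0175  0.0024] [20 27 32]
w5 (275, 320) [-0.1254  0.0012 -0.0293] [62 65 68]
```

View pics/z_w5.png

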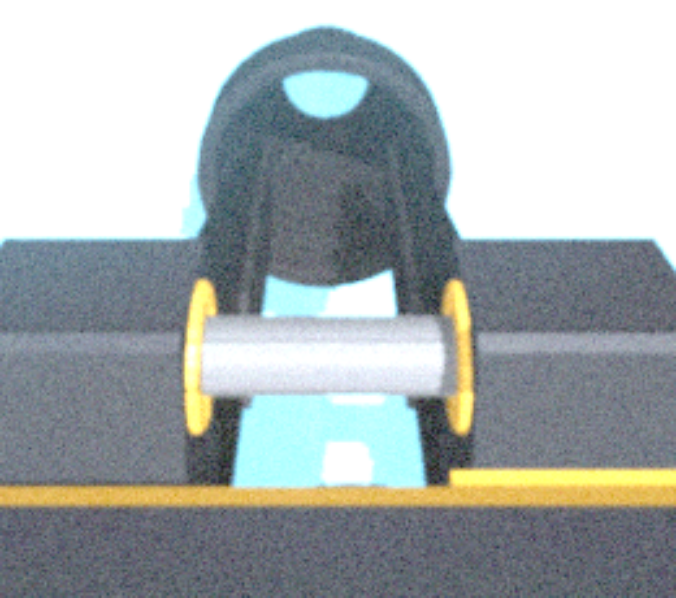

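```bash
python3 - <<'E'
from h import *
for n in ['scene','side']:
    p=snapshot(n); o=robot.get_obs()
    q=p['world_to_cam']@np.append(o['eef_pos'],1);uv=p['K']@q[:3];uv=uv[:2]/uv[2];print(n,uv, o['eef_pos'])
    u,v=uv.astype(int);x0,y0=max(0,u-60),max(0,v-70)
    b=p['color'][y0:y0+110,x0:x0+120];b=cv2.convertScaleAbs(b,alpha=2.5,beta=20);cv2.circle(b,(u-x0,v-y0),1,(255,0,0),-1)
    cv2.imwrite(f'pics/c_{n}.png',cv2.resize(cv2.cvtColor(b,cv2.COLOR_RGB2BGR),None,fx=5,fy=5,interpolation=cv2.INTER_NEAREST))
E
```

```text
scene [226.7168953  339.79954149] [0.46576797 0.24134329 0.03883641]
side [237.16522323 180.48987656] [0.46578177 0.24134875 0.03885084]
```

View pics/c_scene.png

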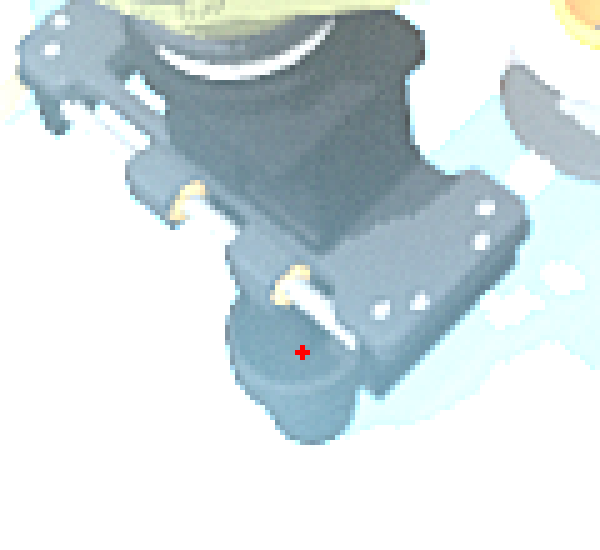

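View pics/c_side.png

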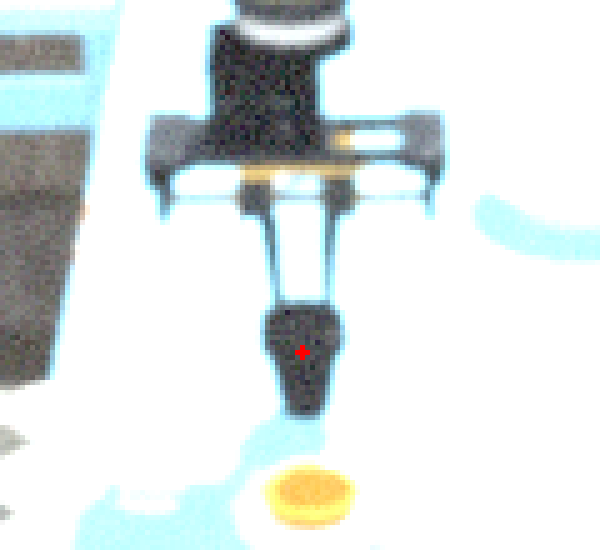

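```bash
python3 - <<'E'
from h import *
z=np.load('last_w3.npz');K=z['K'];c=z['c']
m=np.array([[0.0006,-0.2956,0.9553,-0.2017],[1,.0004,-.0005,.0015],[-.0002,.9553,.2956,-.0834],[0,0,0,1]])
mi=np.linalg.inv(m)
for P in [(0,.0475,0),(0,-.0475,0),(0,.0475,.01),(0,.0475,-.01),(-.019,.0475,-.01),(-.035,.0475,-.01),(0,-.0475,-.01),(0,0,0)]:
    q=K@(mi@np.append(P,1))[:3];print(P,(q[:2]/q[2]).round(1))
b=cv2.convertScaleAbs(c[190:420,80:490],alpha=3,beta=30);cv2.imwrite('pics/z_w3.png',cv2.resize(cv2.cvtColor(b,cv2.COLOR_RGB2BGR),None,fx=1.9,fy=1.9))
E
```

```text
(0, 0.0475, 0) [348.8 239.4]
(0, -0.0475, 0) [199.1 239.3]
(0, 0.0475, 0.01) [347.8 253.8]
(0, 0.0475, -0.01) [349.8 224.5]
(-0.019, 0.0475, -0.01) [356.6 235.9]
(-0.035, 0.0475, -0.01) [363.4 247.2]
(0, -0.0475, -0.01) [198.  224.5]
(0, 0, 0) [273.9 239.3]
```

View pics/z_w3.png

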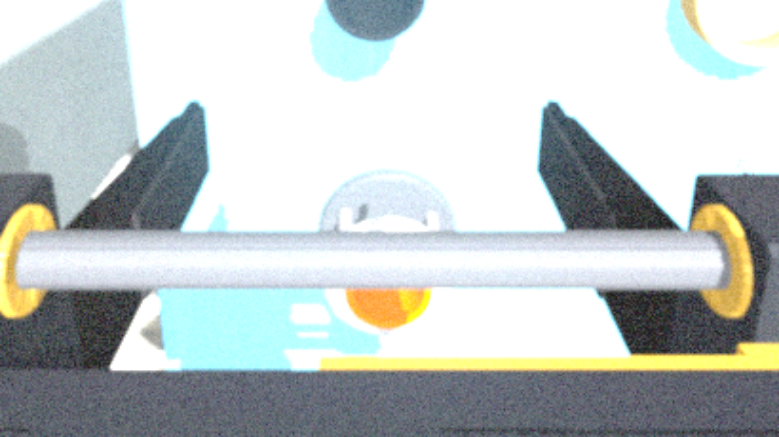

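Emit:
play_rows(steps=[[0,0,0.2,0,0,0],[0,0,0.2,0,0,0],[0,0,0,0,0,0]])

```text
time_s: 6.68
eef_pos: [0.4685, 0.2425, 0.1232]
ee_rot: [0.501, 0.502, 0.499, -0.497]
force: [-0.0, -0.0, -0.0]
gripper_width: 0.248
```

```bash
python3 - <<'E'
from h import *
for n in ['scene','side']:
    p=snapshot(n); o=robot.get_obs()
    q=p['world_to_cam']@np.append(o['eef_pos'],1);uv=p['K']@q[:3];uv=uv[:2]/uv[2];print(n,uv, o['eef_pos'],o['time_s'])
    u,v=uv.astype(int);x0,y0=max(0,u-60),max(0,v-70)
    w=cloud(p)
    np.savez('l_'+n,w=w,c=p['color'])
    sel=(np.abs(w[...,0]-.4657)<.04)&(np.abs(w[...,1]-.2413)<.03)&(w[...,2]>.02)&(w[...,2]<.2)
    P=w[sel]; h,e=np.histogram(P[:,2],np.arange(.02,.205,.005));print(dict(zip(e.round(3).tolist(),h.tolist())))
    b=p['color'][y0:y0+110,x0:x0+120];b=cv2.convertScaleAbs(b,alpha=2.5,beta=20);cv2.circle(b,(u-x0,v-y0),1,(255,0,0),-1)
    cv2.imwrite(f'pics/d_{n}.png',cv2.resize(cv2.cvtColor(b,cv2.COLOR_RGB2BGR),None,fx=5,fy=5,interpolation=cv2.INTER_NEAREST))
E
```

```text
scene [221.90313862 315.98585131] [0.46697999 0.24184022 0.12072719] 6.725
{0.02: 37, 0.025: 57, 0.03: 52, 0.035: 36, 0.04: 59, 0.045: 80, 0.05: 86, 0.055: 95, 0.06: 198, 0.065: 55, 0.07: 0, 0.075: 0, 0.08: 0, 0.085: 0, 0.09: 0, 0.095: 0, 0.1: 0, 0.105: 0, 0.11: 0, 0.115: 0, 0.12: 0, 0.125: 0, 0.13: 0, 0.135: 0, 0.14: 0, 0.145: 0, 0.15: 6, 0.155: 21, 0.16: 10, 0.165: 22, 0.17: 13, 0.175: 15, 0.18: 7, 0.185: 11, 0.19: 10, 0.195: 4}
side [236.1696106  157.77908289] [0.46579589 0.24135303 0.11891464] 6.775
{0.02: 17, 0.025: 15, 0.03: 15, 0.035: 18, 0.04: 18, 0.045: 38, 0.05: 49, 0.055: 41, 0.06: 65, 0.065: 12, 0.07: 0, 0.075: 0, 0.08: 0, 0.085: 0, 0.09: 0, 0.095: 0, 0.1: 0, 0.105: 0, 0.11: 0, 0.115: 0, 0.12: 0, 0.125: 0, 0.13: 0, 0.135: 0, 0.14: 0, 0.145: 0, 0.15: 3, 0.155: 5, 0.16: 10, 0.165: 7, 0.17: 8, 0.175: 10, 0.18: 11, 0.185: 10, 0.19: 10, 0.195: 13}
```

View pics/d_side.png

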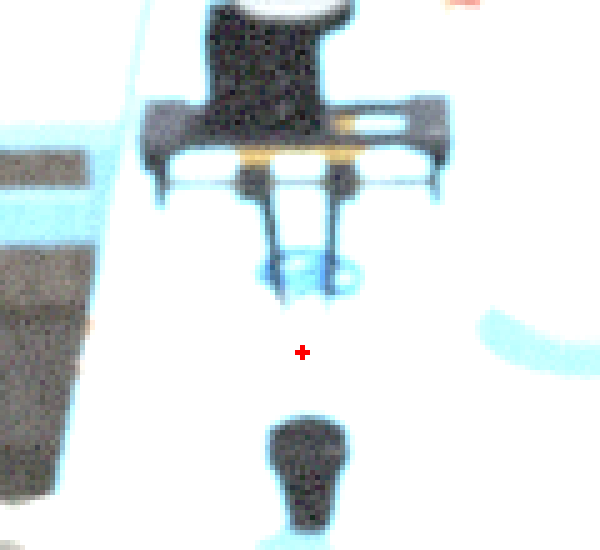

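View pics/d_scene.png

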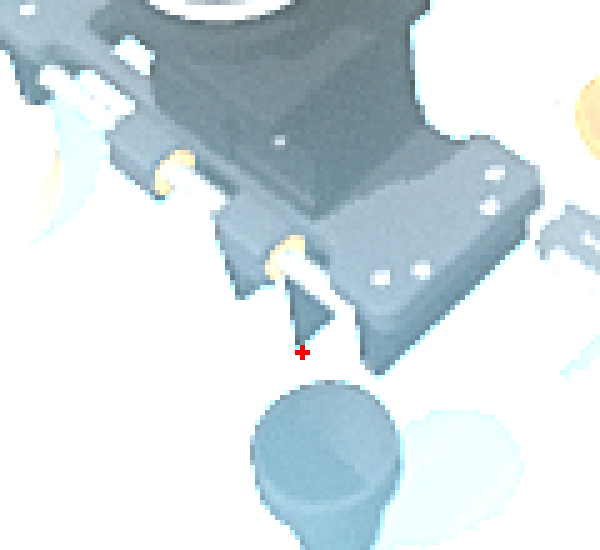

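Emit:
play_rows(steps=[[0,0,0,0,0,0],[0,0,0,0,0,0],[0,0,0,0,0,0],[0,0,0,0,0,0],[0,0,0,0,0,0],[0,0,0,0,0,0],[0,0,0,0,0,0]], grip=-0.8)

```text
time_s: 7.65
eef_pos: [0.4658, 0.2414, 0.1189]
ee_rot: [0.5, 0.5, 0.5, -0.5]
force: [-0.9, -0.1, -0.3]
gripper_width: 0.888
```

Emit:
play_rows(steps=[[0,0,-0.14,0,0,0],[0,0,-0.14,0,0,0],[0,0,-0.14,0,0,0],[0,0,-0.145,0,0,0],[0,0,0,0,0,0],[0,0,0,0,0,0]])

```text
time_s: 8.4
eef_pos: [0.4666, 0.2417, 0.007]
ee_rot: [0.5, 0.5, 0.5, -0.499]
force: [0.4, 0.1, 0.2]
gripper_width: 0.9
```

Emit:
play_rows(steps=[[0,0,0,0,0,0],[0,0,0,0,0,0],[0,0,0,0,0,0],[0,0,0,0,0,0],[0,0,0,0,0,0],[0,0,0,0,0,0]], grip=0.5)

```text
time_s: 9.15
eef_pos: [0.466, 0.2415, 0.0062]
ee_rot: [0.5, 0.5, 0.5, -0.5]
force: [-0.4, -0.2, 3.3]
gripper_width: 0.583
```

```bash
python3 w.py w6 sleeve
```

```text
t 9.15 [0.466  0.2415 0.0062] yaw 0.06 [ 3.e-04  2.e-04 -1.e+00] [-0.39 -0.16  3.3 ] 0.5831 [0.38 0.03 2.07 0.   1.04 0.37]
sleeve 0.66 [216.4, 210.0, 334.7, 309.3] [23. 26. 29.] 0.0659 bbox [0.4397 0.2277 0.061 ] [0.4934 0.2684 0.0665] [0.4664 0.2422 0.0251] 0.0014
```

View pics/w6.png

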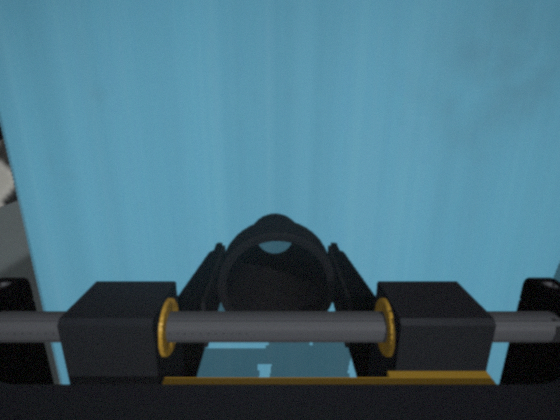

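Emit:
play_rows(steps=[[0,0,0,0,0,0],[0,0,0,0,0,0],[0,0,0,0,0,0],[0,0,0,0,0,0.1],[0,0,0,0,0,0.2],[0,0,0,0,0,0.2],[0,0,0,0,0,0.2],[0,0,0,0,0,0.2]], grip=-0.6)

```text
time_s: 10.25
eef_pos: [0.4656, 0.2413, 0.0056]
ee_rot: [0.643, 0.294, 0.643, -0.294]
force: [0.7, -0.0, -0.9]
gripper_width: 0.8
```

Emit:
play_rows(steps=[[0,0,0,0,0,0.2],[0,0,0,0,0,0.2],[0,0,0,0,0,0.2],[0,0,0,0,0,0.2],[0,0,0,0,0,0.2],[0,0,0,0,0,0.1],[0,0,0,0,0,0],[0,0,0,0,0,0]])

```text
time_s: 11.25
eef_pos: [0.4657, 0.2413, 0.0057]
ee_rot: [0.707, -0.0, 0.707, -0.0]
force: [-0.1, 0.9, 0.5]
gripper_width: 0.801
```

Emit:
play_rows(steps=[[0,0,0,0,0,0],[0,0,0,0,0,0],[0,0,0,0,0,0],[0,0,0,0,0,0],[0,0,0,0,0,0],[0,0,0,0,0,0]], grip=0.5)

```text
time_s: 12.0
eef_pos: [0.4657, 0.2414, 0.0058]
ee_rot: [0.707, -0.0, 0.707, 0.0]
force: [-1.0, 0.0, -0.8]
gripper_width: 0.581
```

```bash
python3 w.py w7 sleeve
```

```text
t 12.0 [0.4657 0.2414 0.0058] yaw 90.06 [-1.e-04 -0.e+00 -1.e+00] [-0.96  0.05 -0.77] 0.5809 [ 0.38  0.03  2.07 -0.    1.04 -1.2 ]
sleeve 0.8 [216.9, 210.2, 334.1, 309.1] [21. 25. 28.] 0.0655 bbox [0.4363 0.2129 0.0608] [0.4784 0.2671 0.1271] [0.4631 0.24   0.0252] 0.0015
```

Emit:
play_rows(steps=[[0,0,0,0,0,0],[0,0,0,0,0,0],[0,0,0,0,0,0],[0,0,0.1,0,0,0],[0,0,0.2,0,0,0],[0,0,0.25,0,0,0],[0,0,0.25,0,0,0],[0,0,0,0,0,0]], grip=-0.6)

```text
time_s: 13.1
eef_pos: [0.4689, 0.2426, 0.1717]
ee_rot: [0.71, 0.001, 0.704, 0.002]
force: [1.4, 0.6, 0.0]
gripper_width: 0.799
```

Emit:
play_rows(steps=[[0,0,0,0,0,0],[0,0,0,0,0,0]])

```text
time_s: 13.35
eef_pos: [0.4645, 0.2408, 0.1635]
ee_rot: [0.706, -0.001, 0.708, -0.0]
force: [-0.9, -0.7, -0.5]
gripper_width: 0.799
```

```bash
python3 w.py w8 sleeve socket_rim; python3 w.py w8b sleeve
```

```text
t 13.35 [0.4645 0.2408 0.1635] yaw 90.06 [-0.0036 -0.0014 -1.    ] [-0.85 -0.68 -0.51] 0.7992 [ 0.38 -0.14  1.95 -0.    1.34 -1.2 ]
sleeve 0.89 [246.3, 163.5, 305.8, 225.8] [26. 35. 40.] 0.0657 bbox [0.437  0.2137 0.0609] [0.4912 0.2675 0.0662] [0.4638 0.2406 0.0255] 0.0014
sleeve 0.54 [231.7, 344.5, 310.9, 374.1] [111. 110.  81.] 0.025 bbox [0.6592 0.188  0.0202] [0.7009 0.2773 0.0253] [0.7051 0.2327 0.0427] 0.0157
socket_rim 0.64 [38.8, 177.8, 100.9, 236.7] [155.  74.   0.] 0.0686 bbox [0.4461 0.0229 0.0638] [0.4993 0.0764 0.069 ] [0.4725 0.0504 0.0247] 0.0018
t 13.5 [0.465  0.241  0.1642] yaw 90.06 [-0.0026 -0.001  -1.    ] [-0.39  0.36 -0.51] 0.7978 [ 0.38 -0.14  1.95  0.    1.34 -1.2 ]
sleeve 0.79 [246.7, 164.1, 308.0, 224.9] [26. 35. 40.] 0.0657 bbox [0.4371 0.2141 0.061 ] [0.4914 0.2676 0.0661] [0.4639 0.2407 0.0255] 0.0014
```

View pics/w8.png

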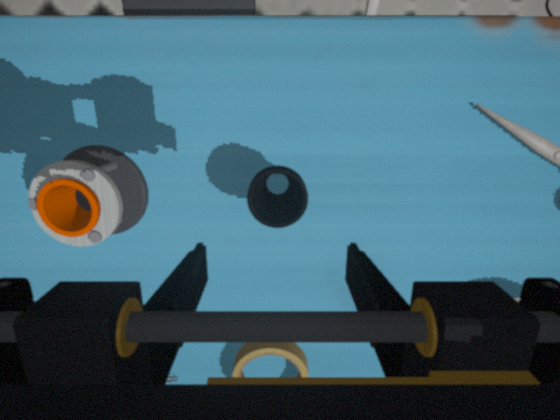

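Emit:
play_rows(steps=[[0.009,-0.238,0,0,0,0],[0.009,-0.238,0,0,0,0],[0.009,-0.238,0,0,0,0],[0.01,-0.238,0,0,0,0],[0,0,0,0,0,0],[0,0,0,0,0,0],[0,0,0,0,0,0]])

```text
time_s: 14.48
eef_pos: [0.4731, 0.052, 0.1657]
ee_rot: [0.707, -0.001, 0.707, 0.001]
force: [0.6, -0.4, -0.4]
gripper_width: 0.804
```

```bash
python3 w.py w9 socket_rim; python3 w.py w9b socket_rim
```

```text
t 14.475 [0.4731 0.052  0.1657] yaw 90.16 [-2.e-04  3.e-04 -1.e+00] [ 0.58 -0.4  -0.41] 0.8038 [-0.   -0.26  2.05  0.    1.36 -1.58]
socket_rim 0.65 [245.3, 169.1, 307.1, 227.1] [155.  78.  25.] 0.0689 bbox [0.446  0.0225 0.0641] [0.4988 0.0752 0.0692] [0.4723 0.049  0.0245] 0.0018
t 14.575 [0.4731 0.052  0.1658] yaw 90.17 [-2.e-04  1.e-04 -1.e+00] [ 0.51  0.2  -0.57] 0.8023 [-0.   -0.26  2.05  0.    1.36 -1.58]
socket_rim 0.68 [248.3, 169.5, 304.5, 228.7] [155.  77.  25.] 0.0688 bbox [0.4462 0.0225 0.0641] [0.499  0.0749 0.0692] [0.4724 0.049  0.0243] 0.0017
```

View pics/w9b.png

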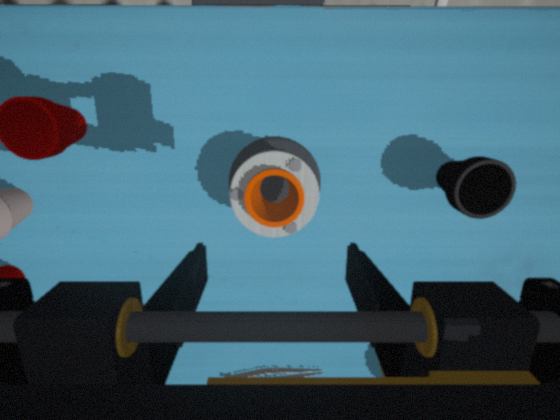

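Emit:
play_rows(steps=[[-0.009,0.237,0,0,0,0],[-0.009,0.237,0,0,0,0],[-0.009,0.237,0,0,0,0],[-0.009,0.236,0,0,0,0],[0,0,-0.2,0,0,0],[0,0,-0.2,0,0,0],[0,0,-0.2,0,0,0],[0,0,-0.1,0,0,0]])

```text
time_s: 15.68
eef_pos: [0.464, 0.2402, 0.023]
ee_rot: [0.706, -0.001, 0.708, 0.0]
force: [0.2, -0.7, -0.1]
gripper_width: 0.802
```

Emit:
play_rows(steps=[[0,0,0,0,0,0],[0,0,0,0,0,0],[0,0,0,0,0,0]])

```text
time_s: 16.05
eef_pos: [0.4672, 0.2409, 0.0275]
ee_rot: [0.708, -0.0, 0.706, 0.001]
force: [0.2, 0.1, 0.4]
gripper_width: 0.798
```

Emit:
play_rows(steps=[[-0.005,0.002,-0.1,0,0,0],[0,0,0,0,0,0],[0,0,0,0,0,0]])

```text
time_s: 16.42
eef_pos: [0.4656, 0.241, 0.0068]
ee_rot: [0.708, -0.0, 0.707, 0.001]
force: [-0.2, 0.0, 0.2]
gripper_width: 0.797
```

Emit:
play_rows(steps=[[0,0,0,0,0,0],[0,0,0,0,0,0],[0,0,0,0,0,0],[0,0,0,0,0,0],[0,0,0,0,0,0],[0,0,0,0,0,0]], grip=0.5)

```text
time_s: 17.18
eef_pos: [0.4653, 0.2409, 0.0063]
ee_rot: [0.707, -0.0, 0.707, 0.0]
force: [-0.4, 0.4, 3.3]
gripper_width: 0.582
```

```bash
python3 w.py w10 sleeve
```

```text
t 17.175 [0.4653 0.2409 0.0063] yaw 90.06 [ 7.e-04  3.e-04 -1.e+00] [-0.42  0.4   3.34] 0.582 [ 0.38  0.03  2.07 -0.    1.04 -1.2 ]
sleeve 0.79 [218.1, 209.7, 333.3, 310.6] [21. 25. 28.] 0.0656 bbox [0.437  0.2127 0.0608] [0.478  0.2665 0.0661] [0.4631 0.2395 0.0251] 0.0014
```

Emit:
play_rows(steps=[[0,0,0.05,0,0,0],[0,0,0.15,0,0,0],[0,0,0.15,0,0,0],[0,0,0.1,0,0,0],[0.008,-0.18,0,0,0,0],[0.009,-0.2,0,0,0,0],[0.009,-0.2,0,0,0,0],[0.009,-0.2,0,0,0,0]])

```text
time_s: 18.27
eef_pos: [0.4714, 0.0835, 0.0956]
ee_rot: [0.707, -0.001, 0.707, 0.0]
force: [0.3, 0.3, -1.6]
gripper_width: 0.58
```

Emit:
play_rows(steps=[[0.007,-0.177,0,0,0,0],[0,0,0,0,0,0],[0,0,0,0,0,0],[0,0,0,0,0,0]])

```text
time_s: 18.77
eef_pos: [0.4732, 0.0502, 0.0957]
ee_rot: [0.707, -0.001, 0.707, 0.001]
force: [0.1, 0.6, -1.5]
gripper_width: 0.581
```

```bash
python3 w.py w11 sleeve; python3 - <<'E'
from h import *
for n in ['scene','side']:
    p=snapshot(n)
    for (l,z) in (('sleeve',None),('socket_rim',None)):
        w=cloud(p)
        for d in cut_out(p,l)[:2]:
            P=w[d['mask']];P=P[~np.isnan(P[:,0])];print(n,l,round(d['conf'],2),d['rect'],np.percentile(P,2,0).round(4),np.percentile(P,98,0).round(4))
    u,v=(290,250) if n=='scene' else (240,195)
    b=p['color'][v-50:v+60,u-60:u+60];b=cv2.convertScaleAbs(b,alpha=2,beta=10)
    cv2.imwrite(f'pics/e_{n}.png',cv2.resize(cv2.cvtColor(b,cv2.COLOR_RGB2BGR),None,fx=5,fy=5))
E
```

```text
t 18.775 [0.4732 0.0502 0.0957] yaw 90.13 [-4.e-04  2.e-04 -1.e+00] [ 0.08  0.57 -1.5 ] 0.5807 [-0.01 -0.2   2.12  0.    1.23 -1.58]
sleeve 0.86 [215.4, 210.7, 333.4, 308.6] [23. 25. 27.] 0.1551 bbox [0.4449 0.0218 0.1503] [0.486  0.0758 0.1556] [0.4711 0.0488 0.0251] 0.0014
scene sleeve 0.86 [284.4, 231.7, 302.4, 270.5] [0.445  0.028  0.0982] [0.4858 0.0759 0.155 ]
scene socket_rim 0.81 [274.5, 262.3, 303.3, 280.3] [0.447  0.0289 0.0274] [0.4967 0.0776 0.0704]
side sleeve 0.74 [229.8, 181.7, 249.5, 203.2] [0.4522 0.0253 0.0022] [0.4989 0.2041 0.1543]
side socket_rim 0.52 [228.1, 205.4, 245.9, 218.7] [0.4491 0.0218 0.043 ] [0.4967 0.0728 0.0699]
```

View pics/e_side.png

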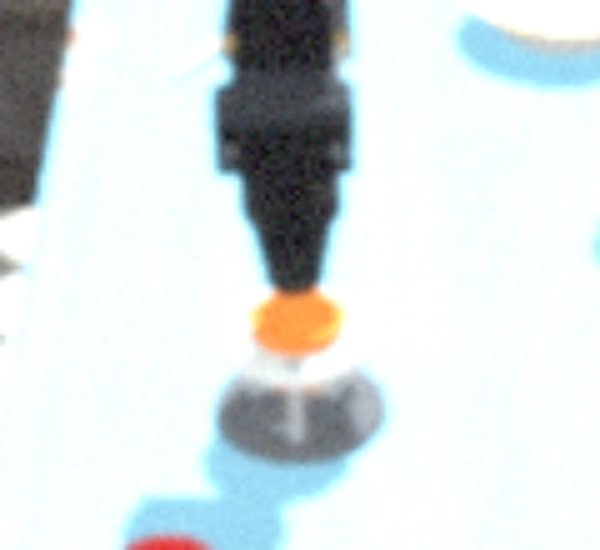

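View pics/w11.png

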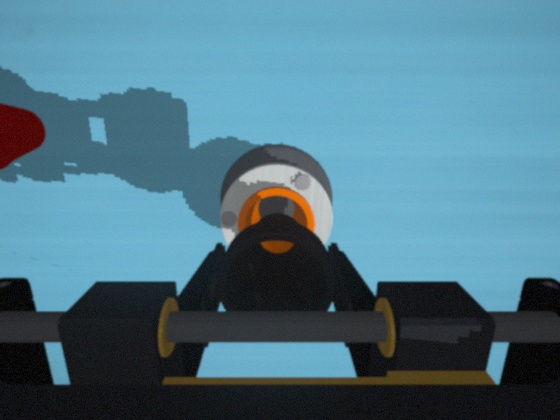

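Emit:
play_rows(steps=[[0.003,-0.003,-0.05,0,0,0],[0,0,-0.05,0,0,0],[0,0,-0.05,0,0,0],[0,0,-0.05,0,0,0],[0,0,0,0,0,0],[0,0,0,0,0,0],[0,0,0,0,0,0]])

```text
time_s: 20.05
eef_pos: [0.4745, 0.0488, 0.0564]
ee_rot: [0.707, -0.0, 0.707, 0.0]
force: [0.5, 1.2, -0.3]
gripper_width: 0.579
```

Emit:
play_rows(steps=[[0,0,0,0,0,0]])

```text
time_s: 20.18
eef_pos: [0.4743, 0.0488, 0.0563]
ee_rot: [0.707, -0.0, 0.707, 0.0]
force: [0.2, 0.7, -0.3]
gripper_width: 0.583
```

```bash
python3 w.py w12 socket_rim sleeve; python3 - <<'E'
from h import *
o=robot.get_obs();print(o['eef_pos'],o['force'],o['time_s'])
E
```

```text
t 20.175 [0.4743 0.0488 0.0563] yaw 90.06 [ 8.e-04 -0.e+00 -1.e+00] [ 0.23  0.68 -0.28] 0.5831 [-0.01 -0.15  2.14 -0.    1.15 -1.58]
socket_rim 0.87 [234.4, 199.5, 327.5, 251.5] [139.  72.  18.] 0.0692 bbox [0.4459 0.0239 0.0646] [0.4686 0.0753 0.0981] [0.4739 0.0487 0.026 ] 0.0017
sleeve 0.59 [216.4, 213.7, 335.5, 311.7] [24. 25. 27.] 0.1157 bbox [0.4459 0.0207 0.1109] [0.4868 0.0744 0.1162] [0.472  0.0475 0.025 ] 0.0014
[0.47412713 0.04873415 0.05607825] [ 0.88694805 -0.16674886 -0.29335741] 20.325
```

View pics/w12.png

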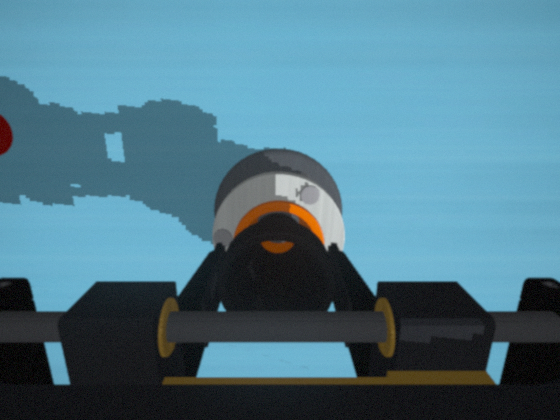

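Emit:
play_rows(steps=[[-0.002,0.005,-0.01,0,0,0],[0,0,-0.01,0,0,0],[0,0,0,0,0,0],[0,0,0,0,0,0]])

```text
time_s: 20.82
eef_pos: [0.4735, 0.0498, 0.0518]
ee_rot: [0.707, -0.0, 0.707, 0.0]
force: [0.3, 0.1, -0.4]
gripper_width: 0.58
```

```bash
cat > ob.py <<'E'
from h import *
P=[];F=[];X=[]
o=robot.get_obs();P.append(o['eef_pos']);F.append(o['force'])
print(np.round(P,4),np.round(F,2),o['ft_torque'].round(3),o['time_s'],round(o['gripper_width'],4))
E
python3 ob.py
```

```text
[[0.4735 0.0498 0.0518]] [[ 0.3   0.07 -0.36]] [ 0.152 -0.134 -0.03 ] 20.825 0.5796
```

Emit:
play_rows(steps=[[0.001,-0.001,-0.01,0,0,0],[0,0,-0.01,0,0,0],[0,0,0,0,0,0],[0,0,0,0,0,0]])

```text
time_s: 21.32
eef_pos: [0.4738, 0.0495, 0.0478]
ee_rot: [0.707, -0.0, 0.707, 0.0]
force: [0.3, 0.6, 0.1]
gripper_width: 0.584
```

Emit:
play_rows(steps=[[0,0,-0.005,0,0,0],[0,0,-0.005,0,0,0],[0,0,0,0,0,0]])

```text
time_s: 21.7
eef_pos: [0.4737, 0.0496, 0.0457]
ee_rot: [0.707, -0.0, 0.707, 0.0]
force: [-0.5, -0.4, -1.0]
gripper_width: 0.581
```

```bash
python3 ob.py; python3 w.py w13 socket_rim sleeve
```

```text
[[0.4737 0.0496 0.0457]] [[-0.45 -0.41 -0.96]] [ 0.096 -0.134 -0.034] 21.7 0.5814
t 21.7 [0.4737 0.0496 0.0457] yaw 90.06 [-2.e-04 -0.e+00 -1.e+00] [-0.45 -0.41 -0.96] 0.5814 [-0.01 -0.14  2.15 -0.    1.13 -1.58]
socket_rim 0.68 [234.1, 204.6, 325.1, 253.3] [139.  71.  21.] 0.0866 bbox [0.4457 0.0279 0.0852] [0.4563 0.0705 0.0888] [0.4735 0.0484 0.0281] 0.0002
sleeve 0.95 [215.5, 215.9, 331.2, 309.7] [24. 25. 27.] 0.1051 bbox [0.4454 0.0213 0.1004] [0.4864 0.075  0.1057] [0.4715 0.0482 0.025 ] 0.0014
```

Emit:
play_rows(steps=[[0,0,-0.005,0,0,0],[0,0,-0.005,0,0,0],[0,0,0,0,0,0]])

```text
time_s: 22.22
eef_pos: [0.4736, 0.0495, 0.0437]
ee_rot: [0.707, -0.0, 0.707, 0.0]
force: [-1.1, -0.3, 0.3]
gripper_width: 0.582
```

Emit:
play_rows(steps=[[0,0,-0.005,0,0,0],[0,0,0,0,0,0]])

```text
time_s: 22.48
eef_pos: [0.4737, 0.0496, 0.0428]
ee_rot: [0.707, -0.0, 0.707, 0.0]
force: [0.3, 0.4, -0.6]
gripper_width: 0.584
```

```bash
python3 ob.py
```

```text
[[0.4737 0.0496 0.0428]] [[ 0.32  0.43 -0.59]] [ 0.136 -0.173  0.027] 22.475 0.5841
```

Emit:
play_rows(steps=[[0,0,-0.004,0,0,0],[0,0,0,0,0,0]])

```text
time_s: 22.72
eef_pos: [0.4737, 0.0496, 0.042]
ee_rot: [0.707, -0.0, 0.707, 0.0]
force: [-0.9, 1.2, -1.2]
gripper_width: 0.583
```

```bash
python3 w.py w14 sleeve
```

```text
t 22.725 [0.4737 0.0496 0.042 ] yaw 90.06 [-1.e-04  0.e+00 -1.e+00] [-0.85  1.18 -1.16] 0.583 [-0.01 -0.13  2.15  0.    1.12 -1.58]
sleeve 0.77 [214.5, 216.5, 334.9, 309.7] [24. 25. 27.] 0.1014 bbox [0.444  0.0208 0.0966] [0.4864 0.0755 0.1636] [0.4716 0.0482 0.0252] 0.0015
```

Emit:
play_rows(steps=[[0,0,0,0,0,0],[0,0,0,0,0,0],[0,0,0,0,0,0]], grip=-0.24)

```text
time_s: 23.2
eef_pos: [0.4739, 0.0496, 0.0422]
ee_rot: [0.707, -0.0, 0.707, 0.0]
force: [0.7, 0.5, 0.2]
gripper_width: 0.623
```

```bash
python3 w.py w15 sleeve; python3 ob.py
```

```text
t 23.2 [0.4739 0.0496 0.0422] yaw 90.06 [ 3.e-04  0.e+00 -1.e+00] [0.75 0.54 0.2 ] 0.6225 [-0.01 -0.13  2.15  0.    1.12 -1.58]
sleeve 0.76 [217.8, 214.6, 334.4, 311.7] [24. 25. 27.] 0.0996 bbox [0.4455 0.0218 0.0948] [0.4881 0.0756 0.1001] [0.4716 0.0487 0.0251] 0.0014
[[0.4738 0.0496 0.0421]] [[ 0.01 -0.15  0.59]] [ 0.116 -0.108 -0.051] 23.3 0.622
```

View pics/w15.png

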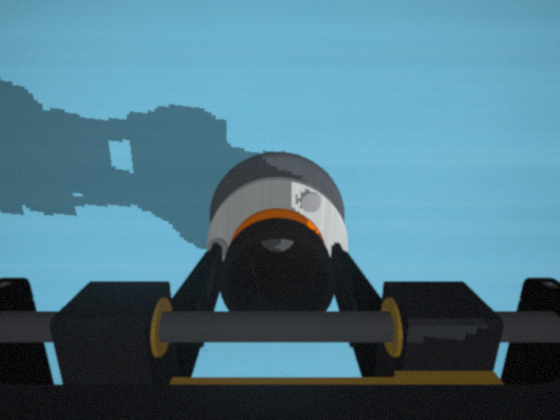

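Emit:
play_rows(steps=[[0,0,0,0,0,0],[0,0,0,0,0,0],[0,0,0,0,0,0],[0,0,0.05,0,0,0],[0,0,0.1,0,0,0],[0,0,0.2,0,0,0],[0,0,0.2,0,0,0],[0,0,0.2,0,0,0]], grip=-0.6)

```text
time_s: 24.3
eef_pos: [0.4738, 0.0496, 0.1942]
ee_rot: [0.707, -0.0, 0.707, 0.0]
force: [-0.4, 0.7, -1.0]
gripper_width: 0.797
```

Emit:
play_rows(steps=[[0,0,0,0,0,0],[0,0,0,0,0,0],[0,0,0,0,0,0]])

```text
time_s: 24.68
eef_pos: [0.4728, 0.0496, 0.1904]
ee_rot: [0.706, -0.0, 0.708, 0.0]
force: [0.8, -0.4, -0.4]
gripper_width: 0.804
```

```bash
python3 w.py w16 sleeve socket_rim; python3 w.py w16b sleeve socket_rim
```

```text
t 24.675 [0.4728 0.0496 0.1904] yaw 90.06 [-0.0029  0.     -1.    ] [ 0.77 -0.42 -0.36] 0.804 [-0.01 -0.28  2.02 -0.    1.41 -1.58]
sleeve 0.9 [244.6, 162.9, 305.4, 231.2] [27. 34. 37.] 0.0997 bbox [0.4456 0.0222 0.0949] [0.4998 0.0758 0.1002] [0.4725 0.049  0.0254] 0.0015
t 24.825 [0.4731 0.0495 0.1908] yaw 90.06 [-0.0022 -0.     -1.    ] [ 0.62  0.61 -0.19] 0.7985 [-0.01 -0.28  2.02 -0.    1.41 -1.58]
sleeve 0.77 [245.7, 163.7, 307.0, 226.6] [27. 34. 37.] 0.0997 bbox [0.4455 0.0223 0.095 ] [0.4999 0.0758 0.1003] [0.4724 0.049  0.0255] 0.0014
```

View pics/w16.png

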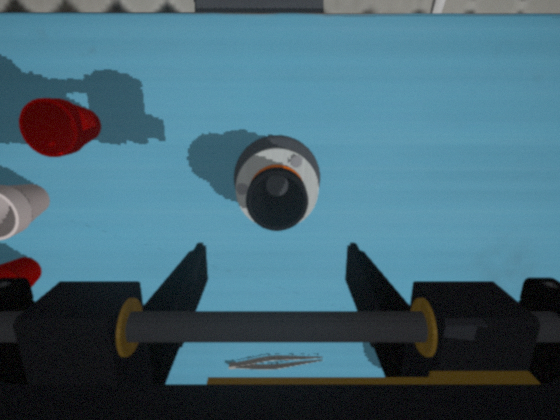

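Emit:
play_rows(steps=[[0.025,-0.2,0,0,0,0],[0.025,-0.28,-0.03,0,0,0],[0.025,-0.28,-0.03,0,0,0],[0.025,-0.28,-0.03,0,0,0],[0.025,-0.28,-0.04,0,0,0],[0,-0.108,-0.04,0,0,0],[0,0,0,0,0,0],[0,0,0,0,0,0]])

```text
time_s: 25.98
eef_pos: [0.4988, -0.2348, 0.1581]
ee_rot: [0.707, -0.0, 0.707, 0.001]
force: [-1.1, 0.1, -0.8]
gripper_width: 0.799
```

Emit:
play_rows(steps=[[0,0,0,0,0,0],[0,0,0,0,0,0]])

```text
time_s: 26.22
eef_pos: [0.4991, -0.2351, 0.1586]
ee_rot: [0.707, -0.001, 0.707, 0.001]
force: [1.0, -0.0, -0.1]
gripper_width: 0.799
```

```bash
python3 w.py w17 crucible; python3 w.py w17b crucible
```

```text
t 26.225 [ 0.4991 -0.2351  0.1586] yaw 90.15 [ 8.e-04 -3.e-04 -1.e+00] [ 1.03 -0.05 -0.09] 0.7985 [-0.54 -0.08  1.9   0.    1.32 -2.11]
crucible 0.96 [245.2, 164.2, 308.2, 224.9] [125. 121. 122.] 0.0665 bbox [ 0.4705 -0.2641  0.0617] [ 0.5228 -0.2117  0.067 ] [ 0.4965 -0.2379  0.025 ] 0.0011
crucible 0.9 [328.6, 65.5, 401.8, 133.1] [92. 27. 31.] 0.0667 bbox [ 0.3856 -0.1907  0.0618] [ 0.4378 -0.1383  0.0673] [ 0.4118 -0.1648  0.025 ] 0.0011
crucible 0.86 [118.2, 187.8, 183.8, 249.7] [ 20.  55. 118.] 0.0665 bbox [ 0.4942 -0.3802  0.0615] [ 0.5461 -0.3278  0.067 ] [ 0.5202 -0.3537  0.025 ] 0.0011
crucible 0.75 [356.2, 340.2, 386.1, 375.8] [100.  101.   96.5] 0.0519 bbox [ 0.6853 -0.134   0.0473] [ 0.7072 -0.1171  0.0523] [ 0.6964 -0.1259  0.0072] 0.0133
crucible 0.74 [214.6, 247.8, 271.3, 311.4] [91. 26. 29.] 0.0663 bbox [ 0.5636 -0.2917  0.0614] [ 0.6138 -0.2393  0.0667] [ 0.5892 -0.2657  0.0249] 0.0011
t 26.325 [ 0.499  -0.2354  0.1584] yaw 90.12 [ 5.e-04 -2.e-04 -1.e+00] [ 0.14 -0.54 -0.89] 0.8004 [-0.54 -0.08  1.9   0.    1.32 -2.11]
crucible 0.96 [327.0, 62.1, 401.5, 130.7] [92. 27. 30.] 0.0667 bbox [ 0.3856 -0.1908  0.0619] [ 0.4377 -0.1385  0.0673] [ 0.4118 -0.1648  0.0249] 0.0011
crucible 0.82 [119.8, 186.2, 184.9, 250.8] [ 20.  56. 120.] 0.0664 bbox [ 0.4943 -0.3806  0.0616] [ 0.5469 -0.3278  0.0671] [ 0.5203 -0.3538  0.025 ] 0.0012
crucible 0.75 [218.9, 249.4, 271.4, 309.5] [91. 25. 29.] 0.0662 bbox [ 0.5635 -0.2919  0.0613] [ 0.6137 -0.2396  0.0669] [ 0.5891 -0.2657  0.0249] 0.0011
crucible 0.59 [242.8, 162.6, 306.0, 226.2] [124. 121. 122.] 0.0665 bbox [ 0.4706 -0.264   0.0617] [ 0.523  -0.212   0.0671] [ 0.4965 -0.2379  0.0249] 0.0011
```

View pics/w17.png

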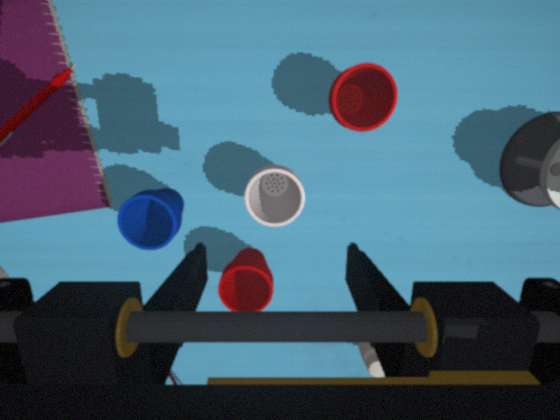

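Emit:
play_rows(steps=[[-0.003,-0.008,-0.1,0,0,0],[0,0,-0.2,0,0,0],[0,0,-0.2,0,0,0],[0,0,-0.15,0,0,0],[0,0,-0.1,0,0,0],[0,0,0,0,0,0],[0,0,0,0,0,0]])

```text
time_s: 27.3
eef_pos: [0.4991, -0.2382, 0.0091]
ee_rot: [0.708, -0.001, 0.707, 0.0]
force: [-0.3, 0.5, 0.1]
gripper_width: 0.801
```

```bash
python3 ob.py
```

```text
[[ 0.4991 -0.2382  0.0091]] [[-0.28  0.47  0.13]] [ 0.082 -0.141  0.052] 27.3 0.8008
```

Emit:
play_rows(steps=[[-0.002,0.005,-0.004,0,0,0],[0,0,0,0,0,0]])

```text
time_s: 27.55
eef_pos: [0.4984, -0.237, 0.0083]
ee_rot: [0.708, -0.001, 0.707, 0.0]
force: [0.8, 1.0, 0.0]
gripper_width: 0.799
```

Emit:
play_rows(steps=[[0,0,0,0,0,0],[0,0,0,0,0,0],[0,0,0,0,0,0],[0,0,0,0,0,0],[0,0,0,0,0,0],[0,0,0,0,0,0]], grip=0.5)

```text
time_s: 28.3
eef_pos: [0.4978, -0.2367, 0.0073]
ee_rot: [0.707, -0.0, 0.707, 0.0]
force: [1.0, -0.6, 0.5]
gripper_width: 0.555
```

```bash
python3 w.py w18 crucible
```

```text
t 28.3 [ 0.4978 -0.2367  0.0073] yaw 90.06 [ 1.e-04 -0.e+00 -1.e+00] [ 1.03 -0.62  0.53] 0.5554 [-0.54  0.09  2.01 -0.    1.05 -2.11]
crucible 0.97 [20.9, 245.4, 130.4, 375.7] [14. 40. 88.] 0.0661 bbox [ 0.474  -0.3564  0.0612] [ 0.5468 -0.3045  0.1248] [ 0.52   -0.3539  0.025 ] 0.0059
crucible 0.93 [220.5, 212.0, 337.9, 312.3] [120. 115. 115.] 0.0664 bbox [ 0.4703 -0.2636  0.0616] [ 0.5111 -0.2117  0.0672] [ 0.4959 -0.2378  0.0247] 0.0011
crucible 0.73 [200.4, 345.5, 264.6, 378.9] [87. 16. 16.] 0.0493 bbox [ 0.5629 -0.2786  0.0447] [ 0.5682 -0.2524  0.0508] [ 0.5896 -0.2663  0.0258] 0.0005
crucible 0.61 [373.1, 23.3, 533.4, 161.3] [91. 13. 12.] 0.0666 bbox [ 0.386  -0.1912  0.0617] [ 0.4375 -0.1388  0.0672] [ 0.412  -0.1655  0.0249] 0.0011
```

View pics/w18.png

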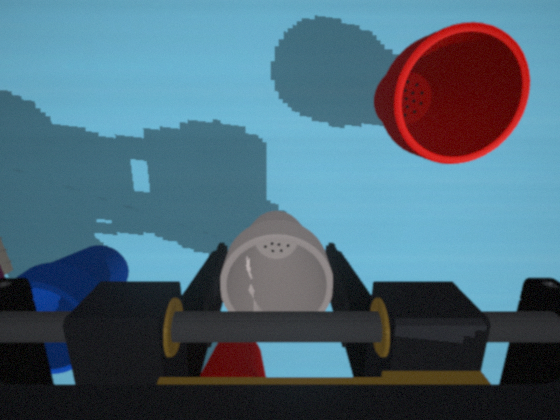

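Emit:
play_rows(steps=[[0,0,0.05,0,0,0],[0,0,0.15,0,0,0],[0,0,0.2,0,0,0],[0,0,0.2,0,0,0],[-0.01,0.1,0,0,0,0],[-0.02,0.2,0,0,0,0],[-0.02,0.25,0,0,0,0],[-0.02,0.25,0,0,0,0]])

```text
time_s: 29.4
eef_pos: [0.4821, -0.0743, 0.1255]
ee_rot: [0.706, 0.0, 0.708, 0.001]
force: [-0.6, -0.3, -1.4]
gripper_width: 0.558
```

Emit:
play_rows(steps=[[-0.02,0.25,0,0,0,0],[-0.02,0.25,0,0,0,0],[-0.01,0.13,0,0,0,0],[0,0,0,0,0,0],[0,0,0,0,0,0],[0,0,0,0,0,0]])

```text
time_s: 30.15
eef_pos: [0.4736, 0.0485, 0.1268]
ee_rot: [0.707, -0.0, 0.707, -0.0]
force: [0.2, 0.3, -1.0]
gripper_width: 0.553
```

```bash
python3 w.py w19 crucible sleeve
```

```text
t 30.15 [0.4736 0.0485 0.1268] yaw 89.99 [-7.e-04 -2.e-04 -1.e+00] [ 0.17  0.25 -1.05] 0.5525 [-0.01 -0.23  2.09 -0.    1.29 -1.58]
crucible 0.93 [0.0, 95.5, 69.5, 165.9] [75.  8.  6.] 0.0663 bbox [ 0.387  -0.1664  0.0615] [ 0.4379 -0.1369  0.0672] [ 0.4116 -0.1628  0.025 ] 0.0011
crucible 0.71 [218.4, 210.9, 332.0, 310.2] [107. 102. 102.] 0.1859 bbox [0.4463 0.0214 0.1811] [0.4865 0.0728 0.1866] [0.4717 0.0473 0.0246] 0.0011
sleeve 0.69 [239.3, 178.7, 317.5, 234.2] [33. 35. 36.] 0.1003 bbox [0.4455 0.0215 0.0956] [0.4786 0.0762 0.1622] [0.4725 0.0489 0.0255] 0.0017
```

View pics/w19.png

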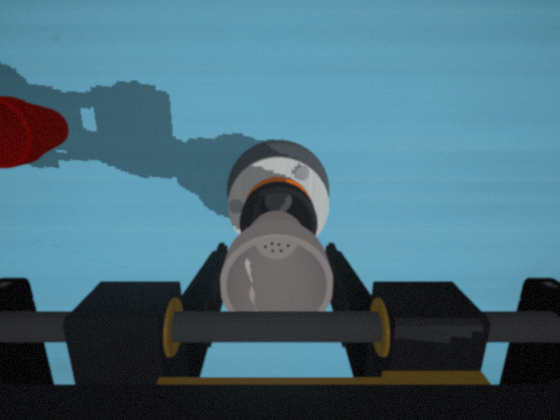

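Emit:
play_rows(steps=[[0.001,0.005,-0.05,0,0,0],[0,0,-0.05,0,0,0],[0,0,-0.05,0,0,0],[0,0,-0.05,0,0,0],[0,0,0,0,0,0],[0,0,0,0,0,0],[0,0,0,0,0,0]])

```text
time_s: 31.18
eef_pos: [0.4744, 0.0504, 0.0878]
ee_rot: [0.707, -0.0, 0.707, 0.0]
force: [0.8, -0.1, -1.2]
gripper_width: 0.559
```

```bash
python3 w.py w20 crucible sleeve
```

```text
t 31.175 [0.4744 0.0504 0.0878] yaw 90.07 [ 0.0011 -0.     -1.    ] [ 0.78 -0.09 -1.15] 0.5594 [-0.01 -0.19  2.12 -0.    1.21 -1.58]
crucible 0.97 [220.2, 211.2, 334.6, 307.9] [108. 103. 103.] 0.1469 bbox [0.447  0.0233 0.1421] [0.4875 0.0747 0.1475] [0.4724 0.0491 0.0246] 0.0011
crucible 0.67 [0.0, 104.9, 41.9, 163.0] [72.  8.  6.] 0.0537 bbox [ 0.4029 -0.1451  0.0488] [ 0.4305 -0.1362  0.0556] [ 0.412  -0.1638  0.0266] 0.0005
sleeve 0.74 [228.8, 191.4, 320.3, 239.4] [33. 33. 34.] 0.0999 bbox [0.4454 0.0227 0.0951] [0.4686 0.0752 0.1003] [0.4724 0.0489 0.0256] 0.0013
sleeve 0.4 [221.1, 213.6, 336.6, 310.9] [108. 103. 102.] 0.1469 bbox [0.4469 0.0232 0.1421] [0.4874 0.0751 0.1476] [0.4725 0.0492 0.0247] 0.0011
```

Emit:
play_rows(steps=[[-0.003,-0.004,-0.015,0,0,0],[0,0,-0.015,0,0,0],[0,0,-0.01,0,0,0],[0,0,0,0,0,0],[0,0,0,0,0,0]])

```text
time_s: 31.95
eef_pos: [0.4734, 0.0496, 0.0793]
ee_rot: [0.707, -0.0, 0.707, 0.0]
force: [0.5, -0.2, -1.2]
gripper_width: 0.556
```

```bash
python3 w.py w21 crucible sleeve
```

```text
t 31.95 [0.4734 0.0496 0.0793] yaw 90.06 [-0. -0. -1.] [ 0.48 -0.22 -1.25] 0.5559 [-0.01 -0.18  2.13 -0.    1.19 -1.58]
crucible 0.79 [0.0, 108.3, 35.8, 162.0] [72.  7.  6.] 0.0469 bbox [ 0.4075 -0.1427  0.0419] [ 0.4261 -0.1364  0.0488] [ 0.4141 -0.155   0.0172] 0.001
crucible 0.74 [219.6, 212.0, 337.2, 307.9] [108. 103. 103.] 0.1385 bbox [0.4442 0.0224 0.1337] [0.4865 0.0747 0.2002] [0.4716 0.0484 0.0247] 0.0012
sleeve 0.82 [228.7, 195.6, 325.2, 247.0] [34. 34. 35.] 0.1 bbox [0.4454 0.0229 0.0953] [0.4673 0.0751 0.117 ] [0.4736 0.0487 0.0267] 0.0013
```

Emit:
play_rows(steps=[[0.002,0,-0.01,0,0,0],[0,0,-0.01,0,0,0],[0,0,0,0,0,0],[0,0,0,0,0,0]])

```text
time_s: 32.6
eef_pos: [0.4737, 0.0496, 0.0752]
ee_rot: [0.707, -0.0, 0.707, 0.0]
force: [1.3, 0.3, -1.3]
gripper_width: 0.555
```

Emit:
play_rows(steps=[[0,0,-0.005,0,0,0],[0,0,-0.005,0,0,0],[0,0,0,0,0,0]])

```text
time_s: 32.98
eef_pos: [0.4737, 0.0496, 0.0731]
ee_rot: [0.707, -0.0, 0.707, 0.0]
force: [0.7, 0.0, 0.0]
gripper_width: 0.553
```

```bash
python3 w.py w22 crucible
```

```text
t 32.975 [0.4737 0.0496 0.0731] yaw 90.06 [-2.e-04  0.e+00 -1.e+00] [0.66 0.03 0.03] 0.5533 [-0.01 -0.17  2.13  0.    1.18 -1.58]
crucible 0.79 [0.0, 109.4, 30.5, 160.4] [71.  8.  6.] 0.0363 bbox [ 0.4056 -0.1462  0.0313] [ 0.4266 -0.1398  0.0383] [ 0.4123 -0.1623  0.0215] 0.0005
crucible 0.57 [220.4, 216.0, 334.8, 312.3] [108. 103. 103.] 0.1324 bbox [0.4439 0.0221 0.1275] [0.4868 0.0743 0.1949] [0.4718 0.0483 0.0247] 0.0013
```

Forces quiet, about 3 mm above the seat. One more millimetre, then release.

Emit:
play_rows(steps=[[0,0,-0.005,0,0,0],[0,0,0,0,0,0]])

```text
time_s: 33.33
eef_pos: [0.4738, 0.0497, 0.0722]
ee_rot: [0.707, -0.0, 0.707, 0.0]
force: [0.4, 0.4, -1.1]
gripper_width: 0.552
```

Emit:
play_rows(steps=[[0,0,-0.002,0,0,0],[0,0,0,0,0,0]])

```text
time_s: 33.58
eef_pos: [0.4738, 0.0497, 0.072]
ee_rot: [0.707, -0.0, 0.707, 0.0]
force: [-0.2, 1.2, 0.3]
gripper_width: 0.557
```

Emit:
play_rows(steps=[[0,0,0,0,0,0],[0,0,0,0,0,0],[0,0,0,0,0,0]], grip=-0.2)

```text
time_s: 33.95
eef_pos: [0.4739, 0.0495, 0.0719]
ee_rot: [0.707, -0.0, 0.707, 0.0]
force: [0.0, 0.5, 0.9]
gripper_width: 0.6
```

```bash
python3 w.py w23 crucible sleeve
```

```text
t 33.95 [0.4739 0.0495 0.0719] yaw 90.06 [ 2.e-04 -2.e-04 -1.e+00] [0.01 0.54 0.92] 0.6002 [-0.01 -0.17  2.13 -0.    1.18 -1.58]
crucible 0.91 [0.3, 108.8, 29.9, 157.3] [71.  8.  6.] 0.0351 bbox [ 0.4058 -0.1464  0.0301] [ 0.4262 -0.14    0.0369] [ 0.4127 -0.161   0.0199] 0.0005
crucible 0.66 [221.8, 215.1, 337.7, 309.1] [109. 103. 103.] 0.1285 bbox [0.4464 0.0227 0.1237] [0.4888 0.0747 0.1291] [0.4719 0.0487 0.0247] 0.0011
sleeve 0.83 [225.2, 199.8, 324.9, 247.1] [33. 33. 33.] 0.0997 bbox [0.4454 0.0231 0.0948] [0.4656 0.0748 0.0999] [0.4743 0.0488 0.0276] 0.0011
```

View pics/w23.png

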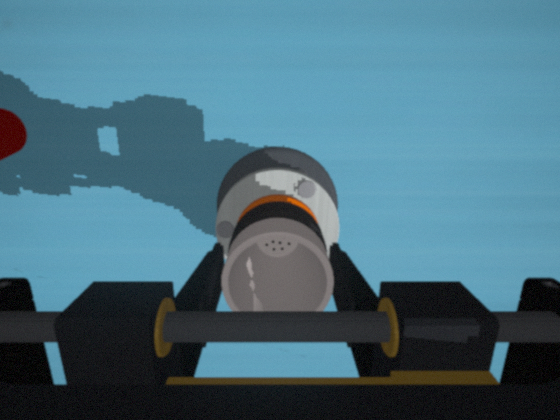

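Emit:
play_rows(steps=[[0,0,0,0,0,0],[0,0,0,0,0,0],[0,0,0,0,0,0],[0,0,0,0,0,0],[0,0,0.05,0,0,0],[0,0,0.1,0,0,0],[0,0,0.2,0,0,0],[0,0,0.25,0,0,0]], grip=-0.8)

```text
time_s: 35.1
eef_pos: [0.473, 0.0496, 0.1927]
ee_rot: [0.707, -0.0, 0.708, 0.0]
force: [-0.2, 0.6, 0.6]
gripper_width: 0.897
```

Emit:
play_rows(steps=[[0,0,0.1,0,0,0],[0,0,0,0,0,0],[0,0,0,0,0,0],[0,0,0,0,0,0]])

```text
time_s: 35.6
eef_pos: [0.4726, 0.0496, 0.2094]
ee_rot: [0.706, -0.0, 0.709, 0.0]
force: [0.0, 0.7, 0.1]
gripper_width: 0.901
```

```bash
python3 w.py w24 crucible sleeve socket_rim; python3 - <<'E'
from h import *
for n in ['scene','side']:
    p=snapshot(n);w=cloud(p)
    for l in ('crucible','sleeve','socket_rim'):
        for d in cut_out(p,l):
            P=w[d['mask']];P=P[~np.isnan(P[:,0])]
            if abs(np.median(P[:,1])-.05)<.03: print(n,l,round(d['conf'],2),d['rect'],np.percentile(P,2,0).round(4),np.percentile(P,98,0).round(4))
    u,v=(290,250) if n=='scene' else (240,195)
    b=p['color'][v-50:v+60,u-60:u+60];b=cv2.convertScaleAbs(b,alpha=1.5,beta=10)
    cv2.imwrite(f'pics/f_{n}.png',cv2.resize(cv2.cvtColor(b,cv2.COLOR_RGB2BGR),None,fx=5,fy=5))
E
```

```text
t 35.6 [0.4726 0.0496 0.2094] yaw 90.06 [-0.004  0.    -1.   ] [0.04 0.68 0.13] 0.9007 [-0.01 -0.29  1.99 -0.    1.44 -1.58]
crucible 0.87 [0.0, 251.9, 48.1, 286.5] [86.  7.  7.] 0.0654 bbox [ 0.4753 -0.2607  0.0605] [ 0.5791 -0.0867  0.2486] [ 0.4556 -0.1674  0.1417] 0.0013
crucible 0.75 [245.1, 168.5, 310.7, 231.1] [108. 103. 104.] 0.1286 bbox [0.4465 0.0229 0.1238] [0.4992 0.0748 0.1292] [0.4724 0.0489 0.0249] 0.0011
crucible 0.73 [30.0, 98.8, 111.6, 154.6] [71.  9. 10.] 0.0665 bbox [ 0.3858 -0.1898  0.0616] [ 0.4376 -0.137   0.0672] [ 0.4117 -0.1629  0.0251] 0.0012
sleeve 0.52 [251.5, 161.5, 301.7, 180.6] [38. 38. 38.] 0.1007 bbox [0.4455 0.0263 0.096 ] [0.4584 0.0718 0.1097] [0.474  0.0493 0.0278] 0.0007
scene crucible 0.72 [276.4, 261.8, 303.8, 276.2] [0.4448 0.0429 0.075 ] [0.482  0.0789 0.0993]
scene crucible 0.6 [276.2, 238.4, 304.8, 265.2] [0.4463 0.0272 0.0822] [0.4964 0.0781 0.1289]
scene sleeve 0.56 [275.5, 261.3, 304.6, 279.2] [0.445  0.0424 0.0659] [0.4864 0.0789 0.0994]
scene socket_rim 0.66 [276.6, 271.4, 298.1, 281.6] [0.4482 0.0602 0.056 ] [0.4855 0.079  0.0699]
side crucible 0.9 [225.2, 183.4, 247.0, 204.8] [0.4476 0.0219 0.1008] [0.4955 0.0764 0.1293]
side sleeve 0.57 [230.0, 197.5, 250.5, 210.3] [0.4516 0.0211 0.0718] [0.5    0.0421 0.0997]
side socket_rim 0.5 [228.6, 212.7, 246.7, 219.8] [0.45   0.0203 0.0565] [0.4968 0.0455 0.0699]
```

View pics/f_scene.png

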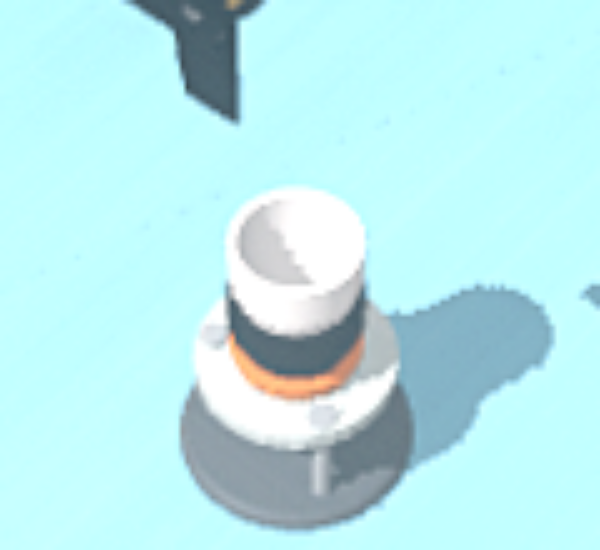

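View pics/f_side.png

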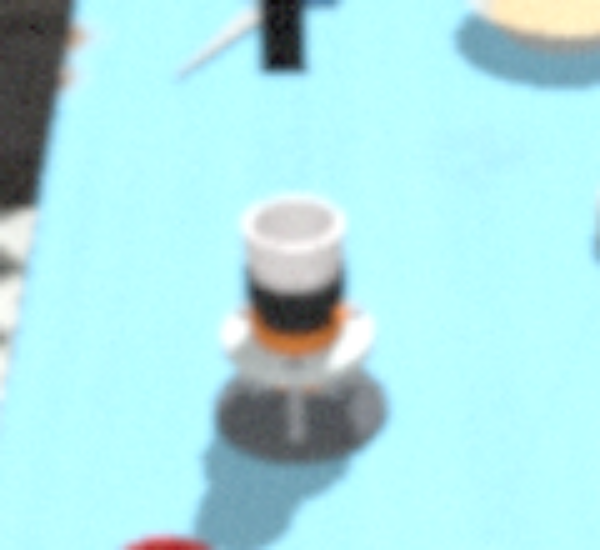

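View pics/w24.png

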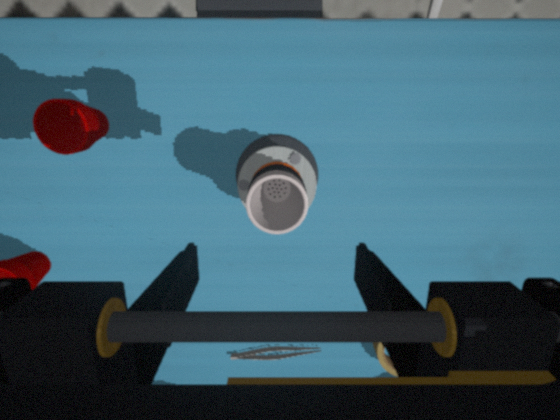

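```bash
python3 -c "
from h import *
print(robot.get_obs()['time_s'], workorder.job_done())"
```

```text
the job is handed in; nothing more can be done
36.2 None
```

The black sleeve is nested in the orange sleeve, the white crucible is nested in the black sleeve, and the job was handed in at 36.2 s. I lowered each part to about 2 mm above its seat and then released it. No contact force showed above the sensor noise of about 1 N on the way down.

**Last checks, from camera depth:**
- **Heights:** The black rim is at about 99.5 mm (expected 99) and the crucible rim at about 128.5 mm (expected 129).
- **Orange sleeve:** Its rim reads the same as at the start, so it does not appear to have been pushed down.
- **Centring:** The centres of the sleeve, crucible and socket agree within about 0.5 mm. Tilt was judged from the pictures only, where all three look straight.
- **Bystanders:** I never went near the jar, tape roll or forceps. I did not re-measure their positions.

**One disagreement with the description:** the real fingertips sit about 33 mm above the reported TCP, not at it. My first grasp attempt closed on air just above the sleeve and disturbed nothing. I measured the offset in the pictures and allowed for it in every grasp after that.

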